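Press a batch of moulds and clear the bench

ROBOT

A 6-joint arm with a two-finger parallel gripper is mounted at the origin on the work surface. World frame = base frame: x ahead of the robot, y to its left, z up, the work surface at z = 0. Lengths are in m, angles in rad, forces in N, time in s.
With the tool pointing down it reaches from about 0.325 to 0.9 m from the base axis. Payload 6.1 kg.
Tool frame: the origin (TCP) lies at the very end of the fingers, on their centre line; the grasp point (between the pads) lies 19 mm behind it; z points along the fingers, y is the direction in which the jaws open and shut (so a half turn about z gives the same grasp; the last joint's range is limited). The gripper opens to 85 mm and grips with 20 to 120 N. Pads are 22 mm wide; open, the fingers measure 114 mm over their backs; the gripper's body (76 mm by 85 mm) begins 54 mm behind the grasp point. The pads swing forward as they close: fully open they stand 13 mm farther back than shut.
Start: joints at [-1.304, 0.22, 1.526, -0, 1.395, -0.126], TCP at [0.239, -0.577, 0.231] pointing down, gripper open.
Joint ranges: [-2.98, 2.98], [-0.91, 2.08], [0.09, 2.57], [-1.24, 4.39], [0.2, 2.65], [-2.68, 2.68]. Speed limits (rad/s): [2.57, 2.57, 3.01, 3.14, 3.14, 3.14].

INTERFACE

Orientations are given as a unit quaternion [w, x, y, z].
In Python, from station import robot, viewer, workorder gives the robot as it stands.
- The arm moves only by the shell command python3 -m pendant 'ROWS' [OPENING]. ROWS is JSON, a list of rows, each an object with "translation": the shift along the world's x, y, z in mm, a list of three; "rot": the turn, a rotation vector about the world's x, y, z in rad, a list of three. A call has 1 to 12 rows; each row is the pose to reach, as a shift and turn from the pose commanded when the call began; what a row does not reach only later rows make up. A row lasts 1/8 s, in which the tool goes at most 62.5 mm and 10.7 degrees, less where a joint would pass 70% of its speed; a pose out of reach is approached as far as the arm can. A call with a gripper value outside its range is refused whole. OPENING is the closure in counts, from 0 (fully open) to 255 (shut), set as the call begins (- or left out, the last holds). The fingers move at their own pace and stop on an object; the grip force is fixed at half the most. Time passes only in rows, so rows that repeat a pose let the fingers close. It gives the time, the measured TCP pose, the force and the opening at its end, in the units of the state.
- robot.get_state(): the state, without advancing time (a new reading comes with each control period).
- viewer.camera(name): name is "scene" or "top"; returns the picture (480x640x3 uint8, red, green, blue); there is no depth.
- viewer.camera_params(name): a dict with "camera_matrix" (3x3 intrinsics, pixels), "R" (3x3) and "t" (3): a world point X has camera coordinates R X + t. Camera axes: x right, y down, z forward; pixel columns grow to the right and rows downward; lengths in m; the calibration is good to about 2 mm. A picture is of the moment at which its call begins. camera_params takes no time and is no camera call.
- workorder.hand_in(): hands the job in, once; it reports no verdict.
The state is a dict: "clock": time; "joint_pos": joint angles; "joint_velocities": joint speeds; "joint_torque": joint torques, N m; "eef_pos": TCP position; "eef_rot": TCP orientation; "contact_force": force on the tool from outside, world axes, zero at the start; "ft_torque": the same for the moment, N m; "finger_gap": opening from 0.0 (shut) to 1.0 (fully open).
Only numpy, scipy, OpenCV 4.12 (cv2) and the standard library are available. Lean on these libraries where they do the work, as an engineer would, in place of code of your own. Each camera call takes 0.05 s, during which the arm holds its last target.

TASK

Press this batch of moulds and clear up after it: lay every mould frame upright and flat on the floor of the open press drawer, push the drawer fully home, and only then press the pedal down to its stop, hold it there for a second and let it rise again. Put the packing tools that were used back in the tool box and shut its lid down flat; leave the other things on the bench where they are.

Things in the scene. Friction and masses are not known exactly. Their poses are not given: they have to be found in the camera images.
- mould1: Closed aluminium mould frame, a flat block 80 x 44 x 20 mm (long side along its x), with an upright red plastic grip rib on top, 50 mm long (along x), 14 mm thick (y), from 20 to 58 mm above the underside. Origin: centre of the underside; z up. About 0.2 to 0.4 kg. Three or all four of mould1..mould4 are there.
- mould2: Closed aluminium mould frame, a flat block 80 x 44 x 20 mm (long side along its x), with an upright red plastic grip rib on top, 50 mm long (along x), 14 mm thick (y), from 20 to 58 mm above the underside. Origin: centre of the underside; z up. About 0.2 to 0.4 kg. Three or all four of mould1..mould4 are there.
- mould3: Closed aluminium mould frame, a flat block 80 x 44 x 20 mm (long side along its x), with an upright red plastic grip rib on top, 50 mm long (along x), 14 mm thick (y), from 20 to 58 mm above the underside. Origin: centre of the underside; z up. About 0.2 to 0.4 kg. Three or all four of mould1..mould4 are there.
- mould4: Closed aluminium mould frame, a flat block 80 x 44 x 20 mm (long side along its x), with an upright red plastic grip rib on top, 50 mm long (along x), 14 mm thick (y), from 20 to 58 mm above the underside. Origin: centre of the underside; z up. About 0.2 to 0.4 kg. Three or all four of mould1..mould4 are there.
- packer1: Hand packing tool lying flat: light wooden handle 75 mm long (x from -37 to 37 mm), 24 mm wide (y), 30 mm high, and a steel blade 16 mm wide reaching on to x = 82 mm. Origin: underside of the handle's middle; x along the handle to the blade, z up. About 0.12 kg.
- packer2: Hand packing tool lying flat: light wooden handle 75 mm long (x from -37 to 37 mm), 24 mm wide (y), 30 mm high, and a steel blade 16 mm wide reaching on to x = 82 mm. Origin: underside of the handle's middle; x along the handle to the blade, z up. About 0.12 kg.
- drawer (a joint): Opening of the press's loading drawer in m: 0 fully home, up to 0.17 pulled out. It starts 0.14 to 0.165 open and slides with about 3 N of friction; pushed home it stays there.
- drawer_floor (a point): On the drawer's inner floor, at the middle of the front panel's inner face, 19 mm above the bench, moving with the drawer. x points into the press (the way to shut it), y across, z up. The inside runs 185 mm in x from here, 240 mm wide, side walls 45 mm high. The green cabinet (280 mm wide, 100 mm high, inside roof 67 mm above this floor) covers it beyond x = opening - 0.005 m.
- drawer_front (a point): On the outer face of the drawer's white front panel, in the middle of its width and 70 mm above the bench, same axes as drawer_floor. The panel is 270 mm wide, 12 mm thick and reaches from 4 to 80 mm above the bench.
- pedal (a joint): Angle of the press pedal in rad: 0 up at rest, 0.30 down at its stop (plate level). A return spring: about 4 N to start and 9 N at the stop, pressed at pedal_pad; it springs up when let go. The red-capped ram on the press goes down with it.
- pedal_pad (a point): On the top face of the black rubber tread of the blue pedal plate, 115 mm from the hinge, moving with the pedal: about 75 mm above the bench at rest and 41 mm when down. The plate is 86 mm wide and 145 mm long, its free end towards the robot, 30 mm beyond this point.
- pedal_hinge (a point): Middle of the pedal's hinge line, fixed to its base, 34 mm above the bench. x points from the free end to the hinge (away from the robot), y along the hinge.
- toolbox_in (a point): Centre of the inner floor of the open wooden tool box, 6 mm above the bench. x points to the hinged (far) side, y across, z up. Inside 148 mm (x) by 188 mm (y); the walls are 6 mm thick and their rim is 55 mm above the bench.
- lid (a joint): Angle of the tool box's lid in rad: 0 shut flat on the rim, starts 1.45 to 1.65 (about upright). A stiff hinge: it stays where it is left and must be swung all the way down (about 2 N at its edge). The lid is a board 160 mm (from hinge to edge) by 200 mm, 8 mm thick.
- lid_edge (a point): Middle of the lid's free edge on its outer (upper) face, 160 mm from the hinge, moving with the lid.
- lid_hinge (a point): Middle of the lid's hinge line on the far rim of the box, 55 mm above the bench, fixed; same axes as toolbox_in.
- flux_jar: Amber glass jar, 60 mm across, 70 mm high; origin under its centre. Leave alone.
- brush_cup: White cup, 70 mm across, 90 mm high; origin under its centre. Leave alone.
- wax_spool: Blue spool, 64 mm across, 48 mm high; origin under its centre. Leave alone.
- bench_block: Steel bench block 80 x 80 x 30 mm; origin under its centre. Leave alone.
- oil_tin: Blue tin, 50 mm across, 90 mm high; origin under its centre. Leave alone.

How it is judged:
On the way, in this order (a step that is already met when the one before it is completed fails the run):
1. all mould frames present lie flat on the floor of the drawer (x of mould1 in the frame of drawer_floor between 0.0125 and 0.1725 m and y of mould1 in the frame of drawer_floor between -0.105 and 0.105 m and z of mould1 in the frame of drawer_floor between -0.01 and 0.012 m and angle between each of mould1, mould2, mould3, mould4's own z axis and vertical below 0.15 rad and x of mould2 in the frame of drawer_floor between 0.0125 and 0.1725 m and y of mould2 in the frame of drawer_floor between -0.105 and 0.105 m and z of mould2 in the frame of drawer_floor between -0.01 and 0.012 m and x of mould3 in the frame of drawer_floor between 0.0125 and 0.1725 m and y of mould3 in the frame of drawer_floor between -0.105 and 0.105 m and z of mould3 in the frame of drawer_floor between -0.01 and 0.012 m and x of mould4 in the frame of drawer_floor between 0.0125 and 0.1725 m and y of mould4 in the frame of drawer_floor between -0.105 and 0.105 m and z of mould4 in the frame of drawer_floor between -0.01 and 0.012 m and value of joint drawer above 0.05 m), for 0.3 s.
2. the drawer is fully home with the moulds in it (x of mould1 in the frame of drawer_floor between 0.0125 and 0.1725 m and y of mould1 in the frame of drawer_floor between -0.105 and 0.105 m and z of mould1 in the frame of drawer_floor between -0.01 and 0.012 m and angle between each of mould1, mould2, mould3, mould4's own z axis and vertical below 0.15 rad and x of mould2 in the frame of drawer_floor between 0.0125 and 0.1725 m and y of mould2 in the frame of drawer_floor between -0.105 and 0.105 m and z of mould2 in the frame of drawer_floor between -0.01 and 0.012 m and x of mould3 in the frame of drawer_floor between 0.0125 and 0.1725 m and y of mould3 in the frame of drawer_floor between -0.105 and 0.105 m and z of mould3 in the frame of drawer_floor between -0.01 and 0.012 m and x of mould4 in the frame of drawer_floor between 0.0125 and 0.1725 m and y of mould4 in the frame of drawer_floor between -0.105 and 0.105 m and z of mould4 in the frame of drawer_floor between -0.01 and 0.012 m and value of joint drawer below 0.006 m), for 0.3 s.
3. the pedal is held down at its stop with the drawer home (value of joint pedal above 0.275 rad and value of joint drawer below 0.006 m), for 0.5 s.
At the end, for the whole second after the job is handed in: Every mould present lies flat on the drawer floor (within 12 mm and 0.15 rad), drawer home within 6 mm, pedal up again (under 0.05 rad), every packing tool present inside the tool box (under 45 mm above its floor), lid shut within 0.05 rad, all at rest (all of step 2 and x of packer1 in the frame of toolbox_in between -0.075 and 0.075 m and y of packer1 in the frame of toolbox_in between -0.095 and 0.095 m and z of packer1 in the frame of toolbox_in between -0.01 and 0.045 m and x of packer2 in the frame of toolbox_in between -0.075 and 0.075 m and y of packer2 in the frame of toolbox_in between -0.095 and 0.095 m and z of packer2 in the frame of toolbox_in between -0.01 and 0.045 m and value of joint each of pedal, lid below 0.05 rad and linear speed of each of mould1, mould2, mould3, mould4, packer1, packer2 below 0.03 m/s); the robot touches nothing.
It fails at once if the pedal is pressed while the drawer is not home (value of joint pedal above 0.12 rad and value of joint drawer above 0.02 m).
It fails at once if a bystander on the bench is moved by more than 4 cm (distance of any of flux_jar, brush_cup, wax_spool, bench_block, oil_tin from where it was at the start of the episode above 0.04 m).
Of mould1, mould2, mould3, mould4 only 3 to 4 are there at a start; the rules pass over those that are not, and their reading is None.
At some moment in a run one of mould1, mould2, mould3, mould4, packer1, packer2 may be knocked a few centimetres aside while the robot is not near it.
It also fails if it takes over 210 s, if anything falls off the work surface, if the arm or the gripper's body presses on something with over 40 N, if the wrist force passes 120 N, or if a joint passes its speed limit or range.

## Working session

There is one attempt and no reset: what is moved stays moved. The work goes in short steps, Python scripts to look and compute and a shell command to move; the robot and the scene stay as the last step left them, time stands still between calls to the robot, and variables do not carry over. Pictures are saved under pics/ and viewed, and the job is handed in when it is done.

```bash
ls; mkdir -p pics
python3 - <<'E'
from station import robot, viewer
import cv2
print(robot.get_state())
for n in ("scene","top"):
    cv2.imwrite(f"pics/{n}0.png", cv2.cvtColor(viewer.camera(n),cv2.COLOR_RGB2BGR))
    print(n, viewer.camera_params(n))
E
```

```text
pics
{'clock': 0.0, 'joint_pos': array([-1.30407822e+00,  2.21234059e-01,  1.52761169e+00, -3.28781787e-05,
        1.39471280e+00, -1.26076646e-01]), 'joint_velocities': array([-0.00121719,  0.00012527, -0.00143658,  0.00033916,  0.00030135,
       -0.00081968]), 'joint_torque': array([-3.17971382e-03, -4.96898246e+01, -3.89402139e+01, -4.08982714e-04,
        1.11710391e-02, -8.27261118e-06]), 'eef_pos': array([ 0.23906994, -0.57680773,  0.23019403]), 'eef_rot': array([-9.79379004e-04,  9.80774908e-01,  1.95139986e-01, -8.52065467e-05]), 'contact_force': array([-0.78373752, -0.26630269,  0.29124434]), 'ft_torque': array([0.0246102 , 0.02085884, 0.03553385]), 'finger_gap': 0.9986291841620476}
scene {'camera_matrix': array([[437.63211528,   0.        , 323.53234444],
       [  0.        , 437.63211528, 239.86075677],
       [  0.        ,   0.        ,   1.        ]]), 'R': array([[-0.87795565,  0.47870222,  0.00616859],
       [ 0.33334646,  0.62051515, -0.70981764],
       [-0.34361899, -0.62113213, -0.70435848]]), 't': array([ 0.47214821, -0.13842591,  1.61178284])}
top {'camera_matrix': array([[471.14168901,   0.        , 317.8996256 ],
       [  0.        , 471.14168901, 234.67171058],
       [  0.        ,   0.        ,   1.        ]]), 'R': array([[ 0.03338774, -0.9994413 , -0.00153499],
       [-0.97792626, -0.03235195, -0.20643056],
       [ 0.20626557,  0.00839335, -0.97846005]]), 't': array([0.0113575 , 0.57771194, 1.09686716])}
```

View pics/scene0.png

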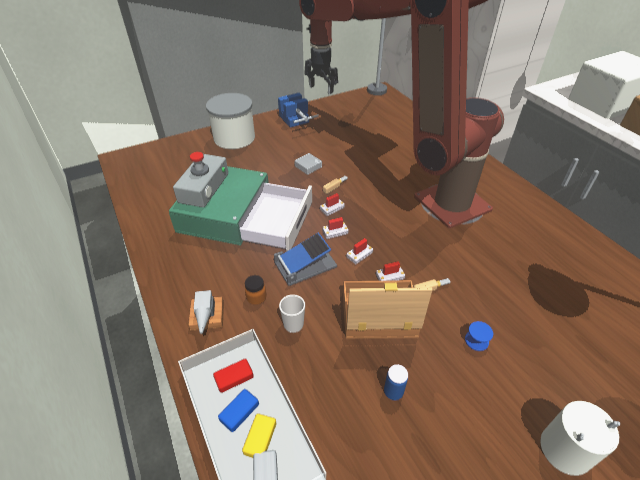

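View pics/top0.png

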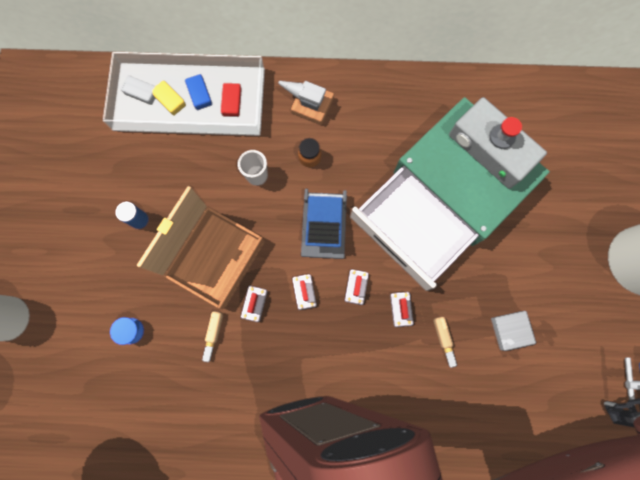

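The top view shows four moulds at about (254,303), (304,291), (357,287) and (402,309), and packers at (212,335) and (445,341). The press is on the right with its drawer open diagonally, the pedal is at (324,225) and the tool box at (212,258). I'll zoom in next.

```bash
cat > h.py <<'E'
import numpy as np, cv2
from station import robot, viewer
def P(n): 
    p=viewer.camera_params(n); return p["camera_matrix"],p["R"],p["t"]
def ray(n,u,v,z):
    K,R,t=P(n); d=R.T@np.linalg.inv(K)@np.array([u,v,1.]); c=-R.T@t
    return c+d*(z-c[2])/d[2]
def proj(n,X):
    K,R,t=P(n); q=K@(R@np.asarray(X,float)+t); return q[:2]/q[2]
def snap(n,f,box=None,s=1):
    im=cv2.cvtColor(viewer.camera(n),cv2.COLOR_RGB2BGR)
    if box: im=im[box[1]:box[3],box[0]:box[2]]
    if s!=1: im=cv2.resize(im,None,fx=s,fy=s,interpolation=cv2.INTER_CUBIC)
    cv2.imwrite("pics/"+f,im); return im
E
python3 - <<'E'
import cv2
im=cv2.imread("pics/top0.png")
for k,(x0,y0,x1,y1) in dict(a=(190,260,340,372),b=(330,260,480,372),c=(340,90,550,250+40),d=(130,180,350,345)).items():
    cv2.imwrite(f"pics/top0{k}.png",cv2.resize(im[y0:y1,x0:x1],None,fx=5 if k in'ab' else 3.5,fy=5 if k in 'ab' else 3.5,interpolation=cv2.INTER_CUBIC))
E
```

```text
(no output)
```

View pics/top0a.png

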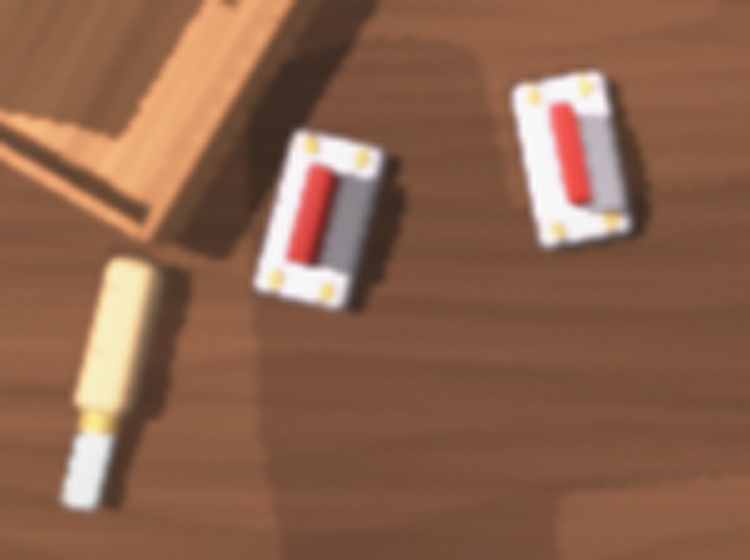

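View pics/top0b.png

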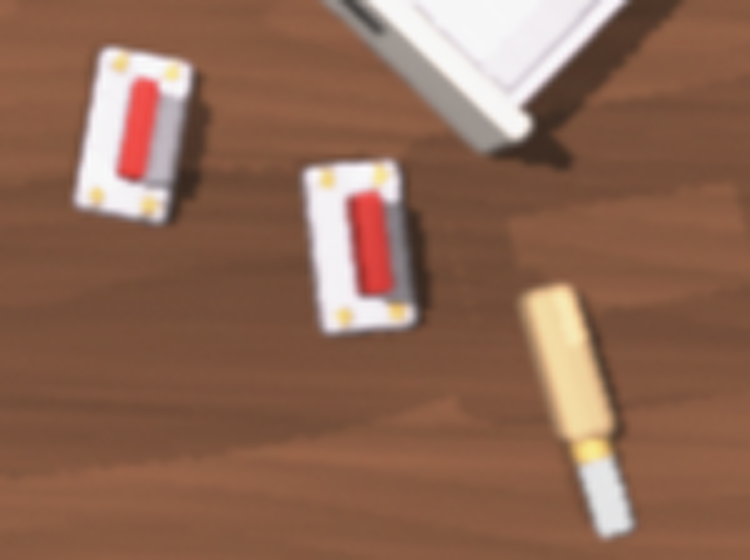

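View pics/top0c.png

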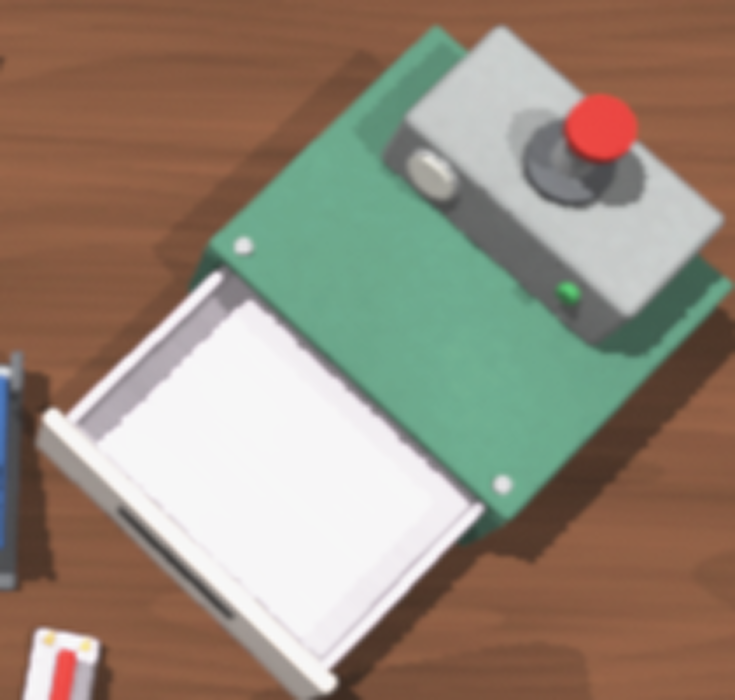

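View pics/top0d.png

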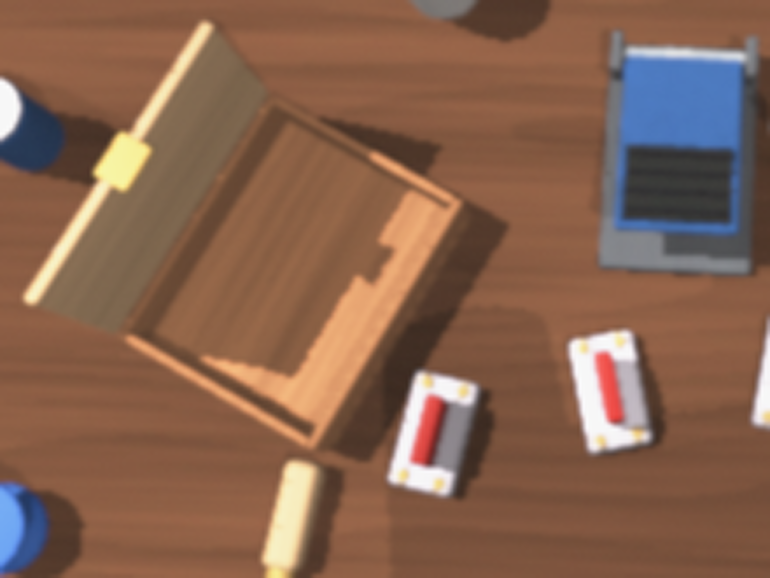

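```bash
cat > m.py <<'E'
from h import *
def cv(pts,off,s,z,n="top"):
    return np.array([ray(n,off[0]+(u+.5)/s-.5,off[1]+(v+.5)/s-.5,z) for u,v in pts])
a=((190,260),5);b=((330,260),5);c=((340,90),3.5);d=((130,180),3.5)
if __name__=="__main__":
    def rect(name,pts,o,z):
        q=cv(pts,*o,z); m=q.mean(0)
        e1=(q[1]-q[0]+q[2]-q[3])/2; e2=(q[3]-q[0]+q[2]-q[1])/2
        print(name,"c",m.round(4)[:2],"|e1|%.4f a1 %.3f |e2| %.4f a2 %.3f"%(np.hypot(*e1[:2]),np.arctan2(e1[1],e1[0]),np.hypot(*e2[:2]),np.arctan2(e2[1],e2[0])), "r %.3f"%np.hypot(*m[:2]))
    rect("MA",[(297,130),(385,155),(345,308),(256,288)],a,.02)
    rect("MB",[(513,88),(604,72),(632,230),(545,247)],a,.02)
    rect("MC",[(103,48),(193,66),(168,222),(76,206)],b,.02)
    rect("MD",[(304,170),(396,160),(416,322),(325,333)],b,.02)
    rect("PA",[(110,260),(155,265),(122,412),(77,405)],a,.025)
    print("tipA",cv([(82,507)],*a,.012))
    rect("PB",[(522,296),(574,284),(614,430),(566,443)],b,.025)
    print("tipB",cv([(614,533)],*b,.012))
    rect("box",[(275,97),(465,205),(315,447),(125,338)],d,.055)
    rect("rubber",[(623,147),(735,147),(730,220),(622,220)],d,.075)
    rect("cab",[(213,243),(435,25),(735,285),(505,520)],c,.1)
    print("panel top outer L,R", cv([(42,425),(325,695)],*c,.08))
    print("walls", cv([(75,425),(222,272),(325,670),(480,508)],*c,.064))
    print("lid top edge", cv([(205,20),(28,302)],*d,.215))
E
python3 m.py
```

```text
MA c [0.4067 0.1833] |e1|0.0454 a1 -1.783 |e2| 0.0782 a2 2.945 r 0.446
MB c [0.4408 0.0598] |e1|0.0449 a1 -1.355 |e2| 0.0799 a2 -2.915 r 0.445
MC c [ 0.4569 -0.0697] |e1|0.0459 a1 -1.723 |e2| 0.0792 a2 2.994 r 0.462
MD c [ 0.4061 -0.1813] |e1|0.0455 a1 -1.425 |e2| 0.0794 a2 -3.018 r 0.445
PA c [0.3475 0.2788] |e1|0.0222 a1 -1.666 |e2| 0.0709 a2 2.993 r 0.445
tipA [[0.26536626 0.29166898 0.012     ]]
PB c [ 0.353  -0.2814] |e1|0.0253 a1 -1.300 |e2| 0.0715 a2 -2.875 r 0.451
tipB [[ 0.27317732 -0.30484485  0.012     ]]
box c [0.5149 0.2824] |e1|0.1563 a1 -2.050 |e2| 0.1963 a2 2.658 r 0.587
rubber c [0.5809 0.0177] |e1|0.0763 a1 -1.538 |e2| 0.0518 a2 3.133 r 0.581
cab c [ 0.755 -0.346] |e1|0.2374 a1 -0.760 |e2| 0.2764 a2 -2.335 r 0.830
panel top outer L,R [[ 0.63437137 -0.04990596  0.08      ]
 [ 0.45294012 -0.24376771  0.08      ]]
walls [[ 0.63939814 -0.07423239  0.064     ]
 [ 0.75683969 -0.17848996  0.064     ]
 [ 0.47169798 -0.24785992  0.064     ]
 [ 0.58880085 -0.35801101  0.064     ]]
lid top edge [[0.64437103 0.31404288 0.215     ]
 [0.46512505 0.40395619 0.215     ]]
```

```bash
cat >> h.py <<'E'
from scipy.spatial.transform import Rotation as Ro
def st():
    s=robot.get_state(); q=s["eef_rot"]; R=Ro.from_quat([q[1],q[2],q[3],q[0]]).as_matrix()
    return s,s["eef_pos"],np.arctan2(R[1,1],R[0,1]),R
def to(x,y,z,jaw=None):
    s,p,j,R=st(); d=(np.array([x,y,z])-p)*1000
    dj=0 if jaw is None else (jaw-j+np.pi/2)%np.pi-np.pi/2
    print("t%.1f delta mm"%s["clock"],d.round(1),"rotz %.3f"%dj,"jawnow %.3f q6 %.2f tilt %.3f"%(j,s["joint_pos"][5],np.arccos(-R[2,2])),"F",s["contact_force"].round(1),"gap %.3f"%s["finger_gap"])
DX=-0.762; O=np.array([0.5524,-0.1551])
def dr(x,y): 
    return O+x*np.array([np.cos(DX),np.sin(DX)])+y*np.array([-np.sin(DX),np.cos(DX)])
E
python3 -c "
from h import *
to(.4061,-.1813,.10,-1.448)
to(.4061,-.1813,.025,-1.448)
for x in (.04,.105):
  for y in (-.05,.05): print(x,y,dr(x,y))
for a in [(0,.12),(0,-.12),(.155,.12),(.155,-.12)]: print(a,dr(*a))
"
```

```text
t0.1 delta mm [ 167.   395.6 -130.3] rotz -0.270 jawnow -1.178 q6 -0.13 tilt 0.002 F [ 0. -0.  0.] gap 1.000
t0.1 delta mm [ 167.   395.6 -205.3] rotz -0.270 jawnow -1.178 q6 -0.13 tilt 0.002 F [ 0. -0.  0.] gap 1.000
0.04 -0.05 [ 0.54681978 -0.21888763]
0.04 0.05 [ 0.61585676 -0.14654195]
0.105 -0.05 [ 0.59384447 -0.26376166]
0.105 0.05 [ 0.66288144 -0.19141599]
(0, 0.12) [ 0.63524437 -0.06828519]
(0, -0.12) [ 0.46955563 -0.24191481]
(0.155, 0.12) [ 0.74738016 -0.1752925 ]
(0.155, -0.12) [ 0.58169142 -0.34892212]
```

```bash
python3 -m pendant '[{"translation":[60,140,-40],"rot":[0,0,-0.1]},{"translation":[167,395.6,-100],"rot":[0,0,-0.27]},{"translation":[167,395.6,-130],"rot":[0,0,-0.27]},{"translation":[167,395.6,-130],"rot":[0,0,-0.27]},{"translation":[167,395.6,-130],"rot":[0,0,-0.27]},{"translation":[167,395.6,-130],"rot":[0,0,-0.27]},{"translation":[167,395.6,-130],"rot":[0,0,-0.27]},{"translation":[167,395.6,-130],"rot":[0,0,-0.27]},{"translation":[167,395.6,-130],"rot":[0,0,-0.27]}]' 110; python3 -c "
from h import *
to(.4061,-.1813,.025,-1.448)
snap('top','t1.png'); snap('scene','s1.png',(280,140,480,300),4)"
```

```text
clock: 1.23
eef_pos: [0.4062, -0.1814, 0.1011]
eef_rot: [-0.0, 0.998, 0.062, -0.0]
contact_force: [-0.2, -0.2, -0.1]
finger_gap: 0.568
t1.2 delta mm [ -0.1   0.1 -76.1] rotz -0.002 jawnow -1.446 q6 0.85 tilt 0.001 F [-0.2 -0.2 -0.1] gap 0.568
```

View pics/s1.png

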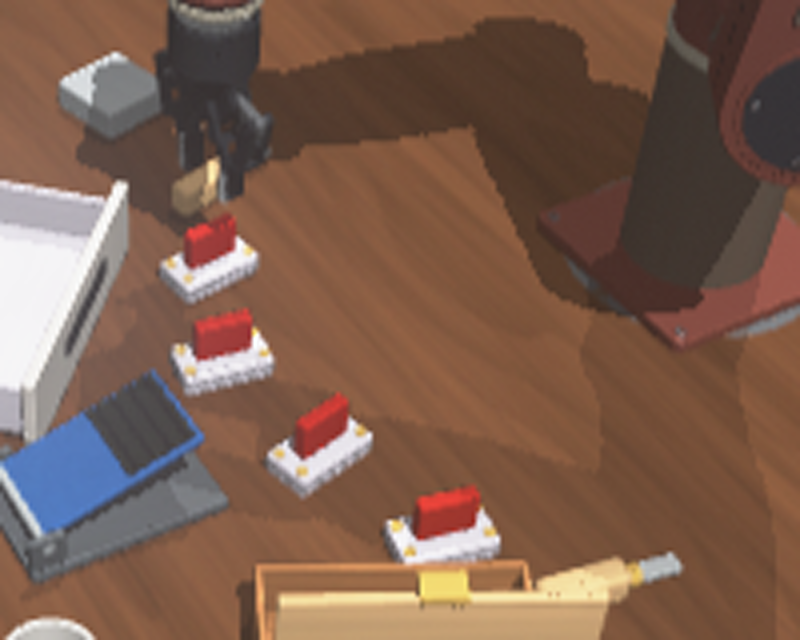

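View pics/t1.png

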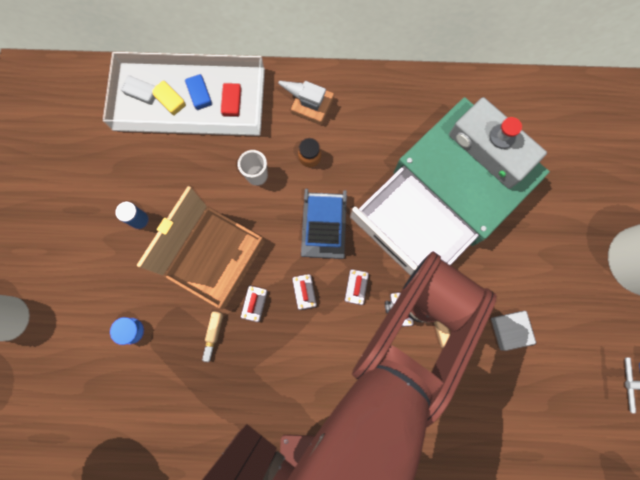

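The pictures show the gripper (crop about (210,100)) directly beside and above the mould near the drawer corner, with the rib between the fingers' approach. Nothing else has moved. Descending to grip.

```bash
python3 -m pendant '[{"translation":[0,0,-50],"rot":[0,0,0]},{"translation":[0,0,-75],"rot":[0,0,0]},{"translation":[0,0,-75],"rot":[0,0,0]}]' - && python3 -m pendant '[{"translation":[0,0,0],"rot":[0,0,0]},{"translation":[0,0,0],"rot":[0,0,0]},{"translation":[0,0,0],"rot":[0,0,0]},{"translation":[0,0,0],"rot":[0,0,0]},{"translation":[0,0,30],"rot":[0,0,0]},{"translation":[0,0,90],"rot":[0,0,0]},{"translation":[0,0,120],"rot":[0,0,0]},{"translation":[0,0,120],"rot":[0,0,0]}]' 255; python3 -c "
from h import *
to(*dr(.105,-.05),.15,-.762)
to(*dr(.105,.05),.15,-.762)
snap('scene','s2.png',(280,100,480,260),4)"
```

```text
clock: 1.7
eef_pos: [0.4045, -0.1824, 0.025]
eef_rot: [-0.001, 0.998, 0.06, -0.002]
contact_force: [-0.2, -0.7, 0.6]
finger_gap: 0.572
clock: 2.7
eef_pos: [0.4079, -0.1828, 0.1489]
eef_rot: [0.002, 0.998, 0.061, 0.002]
contact_force: [0.7, 0.8, -4.5]
finger_gap: 0.153
t2.7 delta mm [185.9 -80.9   1.1] rotz 0.686 jawnow -1.448 q6 0.85 tilt 0.006 F [ 0.7  0.8 -4.5] gap 0.153
t2.7 delta mm [255.   -8.6   1.1] rotz 0.686 jawnow -1.448 q6 0.85 tilt 0.006 F [ 0.7  0.8 -4.5] gap 0.153
```

View pics/s2.png

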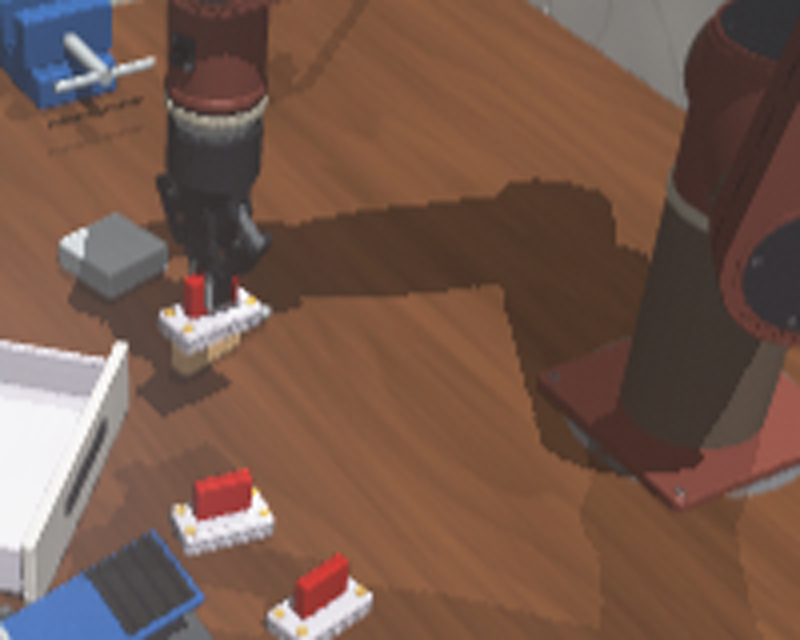

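```bash
python3 -m pendant '[{"translation":[60,-25,0],"rot":[0,0,0.17]},{"translation":[115,-50,0],"rot":[0,0,0.34]},{"translation":[170,-75,0],"rot":[0,0,0.51]},{"translation":[187.7,-82.5,0],"rot":[0,0,0.686]},{"translation":[187.7,-82.5,0],"rot":[0,0,0.686]},{"translation":[187.7,-82.5,0],"rot":[0,0,0.686]},{"translation":[187.7,-82.5,-40],"rot":[0,0,0.686]},{"translation":[187.7,-82.5,-40],"rot":[0,0,0.686]}]' -; python3 -c "
from h import *
to(*dr(.105,-.05),.045,-.762)
snap('scene','s3.png',(160,140,360,280),4); snap('top','t3.png',(340,180,540,320),4)"
```

```text
clock: 3.75
eef_pos: [0.5899, -0.262, 0.1021]
eef_rot: [-0.004, 0.92, 0.393, -0.003]
contact_force: [-0.5, 0.2, -3.9]
finger_gap: 0.151
t3.8 delta mm [  3.9  -1.8 -57.1] rotz 0.002 jawnow -0.764 q6 0.22 tilt 0.009 F [-0.5  0.2 -3.9] gap 0.151
```

View pics/s3.png

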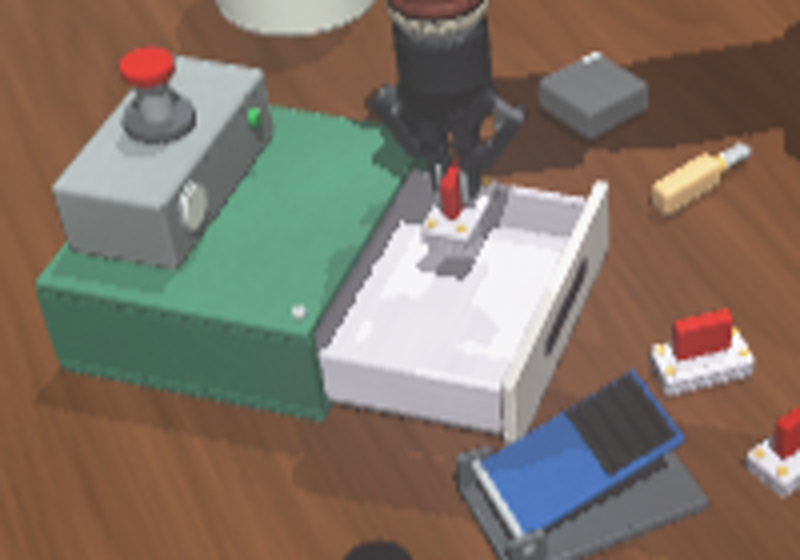

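View pics/t3.png

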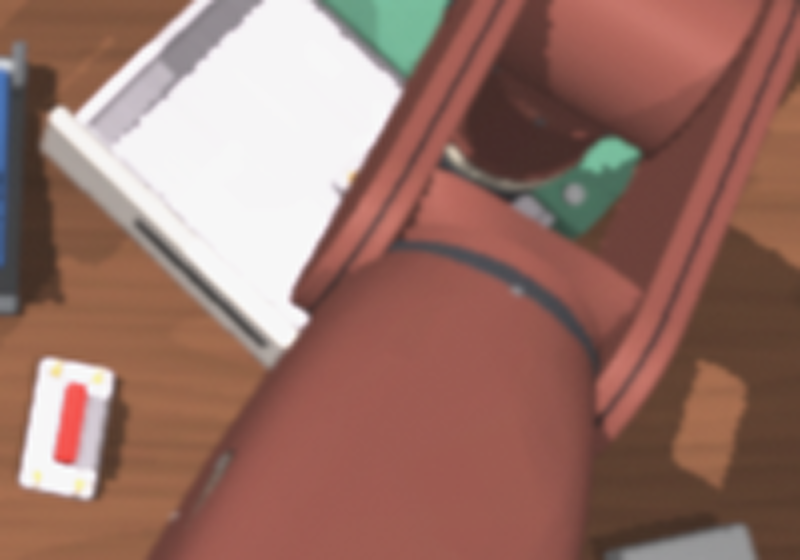

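The mould hangs over the drawer's far right, aligned with it and clear of the cabinet front. Lowering it, releasing and rising, then on above the next mould.

```bash
python3 -m pendant '[{"translation":[0,0,-35],"rot":[0,0,0]},{"translation":[0,0,-60],"rot":[0,0,0]},{"translation":[0,0,-60],"rot":[0,0,0]},{"translation":[0,0,-60],"rot":[0,0,0]}]' -; python3 -m pendant '[{"translation":[0,0,0],"rot":[0,0,0]},{"translation":[0,0,0],"rot":[0,0,0]},{"translation":[0,0,0],"rot":[0,0,0]},{"translation":[0,0,50],"rot":[0,0,0]},{"translation":[0,0,100],"rot":[0,0,0]},{"translation":[0,0,100],"rot":[0,0,0]}]' 170; python3 -c "
from h import *
to(.4569,-.0697,.10,-1.719)
snap('scene','s4.png',(160,140,360,280),4)"
```

```text
clock: 4.35
eef_pos: [0.5948, -0.2648, 0.0482]
eef_rot: [0.001, 0.919, 0.393, 0.001]
contact_force: [1.1, 0.6, -3.5]
finger_gap: 0.152
clock: 5.1
eef_pos: [0.5973, -0.2662, 0.1528]
eef_rot: [0.004, 0.919, 0.393, 0.003]
contact_force: [-0.3, -1.4, -0.2]
finger_gap: 0.334
t5.1 delta mm [-140.4  196.5  -52.8] rotz -0.957 jawnow -0.762 q6 0.22 tilt 0.011 F [-0.3 -1.4 -0.2] gap 0.334
```

View pics/s4.png

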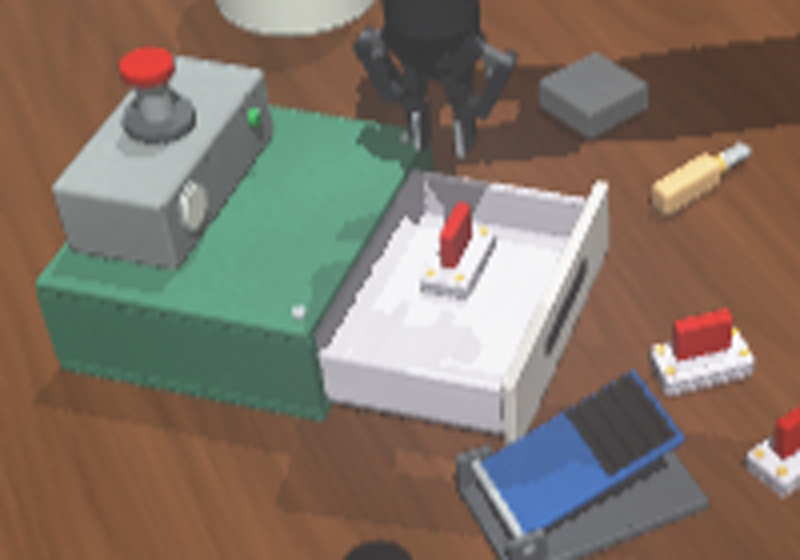

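The mould lies flat in the drawer's far right (crop 455,265). On to the third mould.

```bash
python3 -m pendant '[{"translation":[-30,45,0],"rot":[0,0,-0.18]},{"translation":[-65,95,0],"rot":[0,0,-0.36]},{"translation":[-100,145,0],"rot":[0,0,-0.54]},{"translation":[-136.9,194.1,-20],"rot":[0,0,-0.72]},{"translation":[-136.9,194.1,-45],"rot":[0,0,-0.9]},{"translation":[-136.9,194.1,-45],"rot":[0,0,-0.957]},{"translation":[-136.9,194.1,-45],"rot":[0,0,-0.957]},{"translation":[-136.9,194.1,-45],"rot":[0,0,-0.957]}]' 110; python3 -c "
from h import *
to(.4569,-.0697,.10,-1.719)
snap('scene','s5.png',(280,140,480,300),4)"
```

```text
clock: 6.15
eef_pos: [0.4569, -0.0702, 0.101]
eef_rot: [-0.0, 0.997, -0.074, -0.0]
contact_force: [-0.3, -0.7, -0.8]
finger_gap: 0.566
t6.2 delta mm [-0.   0.5 -1. ] rotz -0.001 jawnow -1.718 q6 1.39 tilt 0.001 F [-0.3 -0.7 -0.8] gap 0.566
```

View pics/s5.png

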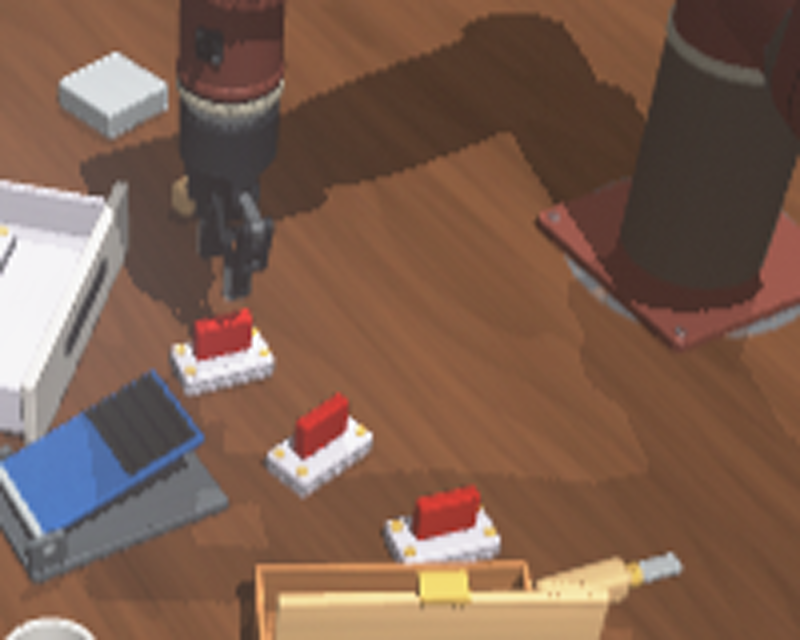

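The open gripper is above the rib of the mould at crop (222,340), all others unmoved. Grip and lift.

```bash
python3 -m pendant '[{"translation":[0,0,-50],"rot":[0,0,0]},{"translation":[0,0,-75],"rot":[0,0,0]},{"translation":[0,0,-75],"rot":[0,0,0]}]' - && python3 -m pendant '[{"translation":[0,0,0],"rot":[0,0,0]},{"translation":[0,0,0],"rot":[0,0,0]},{"translation":[0,0,0],"rot":[0,0,0]},{"translation":[0,0,0],"rot":[0,0,0]},{"translation":[0,0,30],"rot":[0,0,0]},{"translation":[0,0,90],"rot":[0,0,0]},{"translation":[0,0,120],"rot":[0,0,0]},{"translation":[0,0,120],"rot":[0,0,0]}]' 255 && python3 -m pendant '[{"translation":[50,-28,0],"rot":[0,0,0.17]},{"translation":[95,-55,0],"rot":[0,0,0.34]},{"translation":[140,-82,0],"rot":[0,0,0.51]},{"translation":[180,-105,0],"rot":[0,0,0.68]},{"translation":[206,-121.7,0],"rot":[0,0,0.85]},{"translation":[206,-121.7,0],"rot":[0,0,0.957]},{"translation":[206,-121.7,-20],"rot":[0,0,0.957]},{"translation":[206,-121.7,-40],"rot":[0,0,0.957]},{"translation":[206,-121.7,-40],"rot":[0,0,0.957]}]' -; python3 -c "
from h import *
to(*dr(.105,.05),.045,-.762)
snap('scene','s6.png',(160,140,360,280),4)"
```

```text
clock: 6.58
eef_pos: [0.4551, -0.0698, 0.0245]
eef_rot: [-0.001, 0.997, -0.074, -0.002]
contact_force: [0.3, -0.4, 0.2]
finger_gap: 0.567
clock: 7.58
eef_pos: [0.4589, -0.0708, 0.149]
eef_rot: [0.001, 0.997, -0.074, 0.003]
contact_force: [0.6, -0.3, -1.9]
finger_gap: 0.152
clock: 8.7
eef_pos: [0.66, -0.1905, 0.1014]
eef_rot: [-0.003, 0.92, 0.393, -0.003]
contact_force: [-0.7, -0.2, -2.0]
finger_gap: 0.152
t8.7 delta mm [  2.9  -0.9 -56.4] rotz 0.001 jawnow -0.763 q6 0.37 tilt 0.008 F [-0.7 -0.2 -2. ] gap 0.152
```

View pics/s6.png

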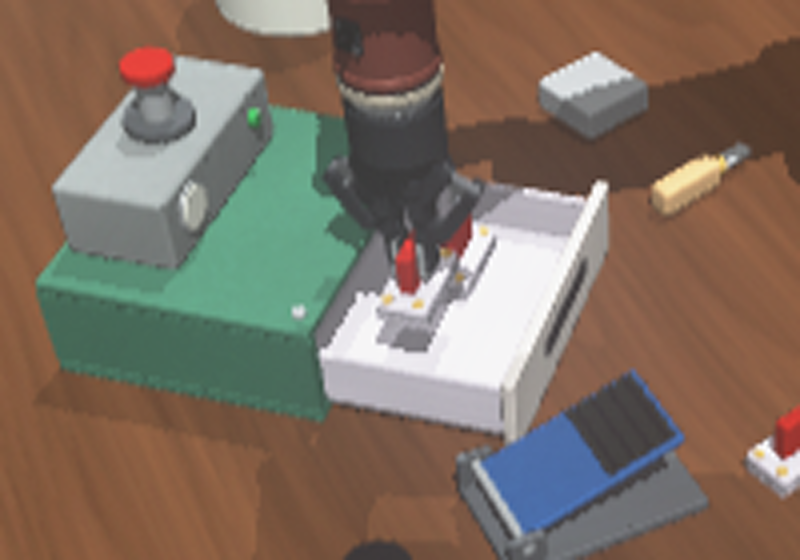

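Mould held over the drawer's far left, beside the first with a gap. Lower, release, rise.

```bash
python3 -m pendant '[{"translation":[0,0,-35],"rot":[0,0,0]},{"translation":[0,0,-60],"rot":[0,0,0]},{"translation":[0,0,-60],"rot":[0,0,0]},{"translation":[0,0,-60],"rot":[0,0,0]}]' -; python3 -m pendant '[{"translation":[0,0,0],"rot":[0,0,0]},{"translation":[0,0,0],"rot":[0,0,0]},{"translation":[0,0,0],"rot":[0,0,0]},{"translation":[0,0,50],"rot":[0,0,0]},{"translation":[0,0,100],"rot":[0,0,0]},{"translation":[0,0,100],"rot":[0,0,0]}]' 170; python3 -c "
from h import *
to(.4408,.0598,.10,-1.344)
snap('scene','s7.png',(200,140,400,290),4);snap('top','t7.png',(190,180,480,370),2.75)"
```

```text
clock: 9.25
eef_pos: [0.6635, -0.192, 0.0472]
eef_rot: [0.0, 0.919, 0.393, 0.0]
contact_force: [0.0, -0.2, -2.4]
finger_gap: 0.151
clock: 10.0
eef_pos: [0.6667, -0.1933, 0.1532]
eef_rot: [0.004, 0.919, 0.393, 0.004]
contact_force: [-0.1, -0.2, 0.7]
finger_gap: 0.336
t10.0 delta mm [-225.9  253.1  -53.2] rotz -0.582 jawnow -0.762 q6 0.37 tilt 0.011 F [-0.1 -0.2  0.7] gap 0.336
```

View pics/s7.png

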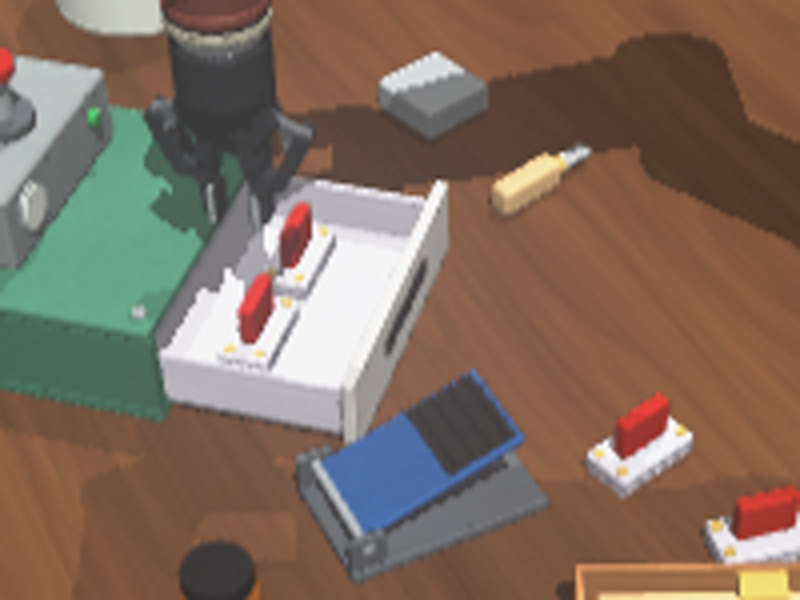

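View pics/t7.png

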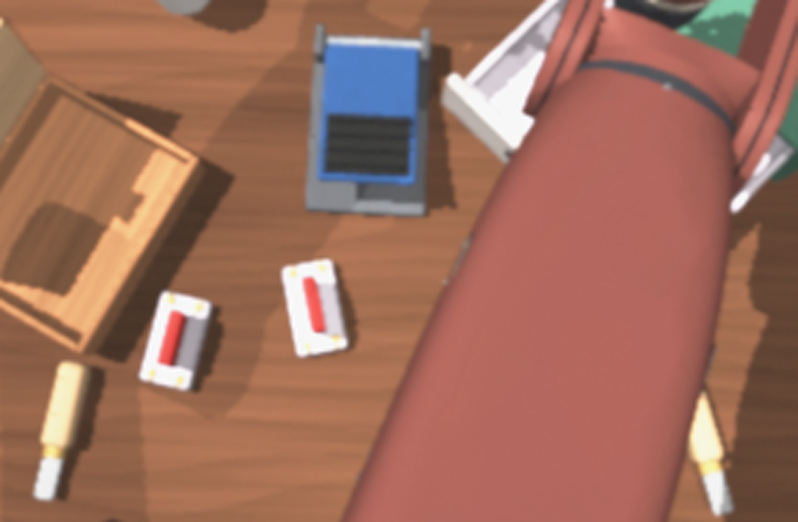

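Both moulds lie flat in the drawer (crop (265,320), (305,250)); remaining moulds and packers unmoved. Next the mould at (304,291).

```bash
python3 -m pendant '[{"translation":[-40,42,0],"rot":[0,0,-0.12]},{"translation":[-80,84,0],"rot":[0,0,-0.24]},{"translation":[-120,126,0],"rot":[0,0,-0.36]},{"translation":[-160,175,0],"rot":[0,0,-0.48]},{"translation":[-200,225,0],"rot":[0,0,-0.588]},{"translation":[-222.1,251.2,-20],"rot":[0,0,-0.588]},{"translation":[-222.1,251.2,-45],"rot":[0,0,-0.588]},{"translation":[-222.1,251.2,-45],"rot":[0,0,-0.588]},{"translation":[-222.1,251.2,-45],"rot":[0,0,-0.588]}]' 110; python3 -c "
from h import *
to(.4408,.0598,.10,-1.35)
snap('scene','s8.png',(280,140,480,300),4)"
```

```text
clock: 11.22
eef_pos: [0.4409, 0.0591, 0.1013]
eef_rot: [-0.0, 0.994, 0.11, -0.0]
contact_force: [0.3, 0.6, 0.2]
finger_gap: 0.567
t11.2 delta mm [-0.1  0.7 -1.3] rotz 0.000 jawnow -1.350 q6 1.31 tilt 0.001 F [0.3 0.6 0.2] gap 0.567
```

View pics/s8.png

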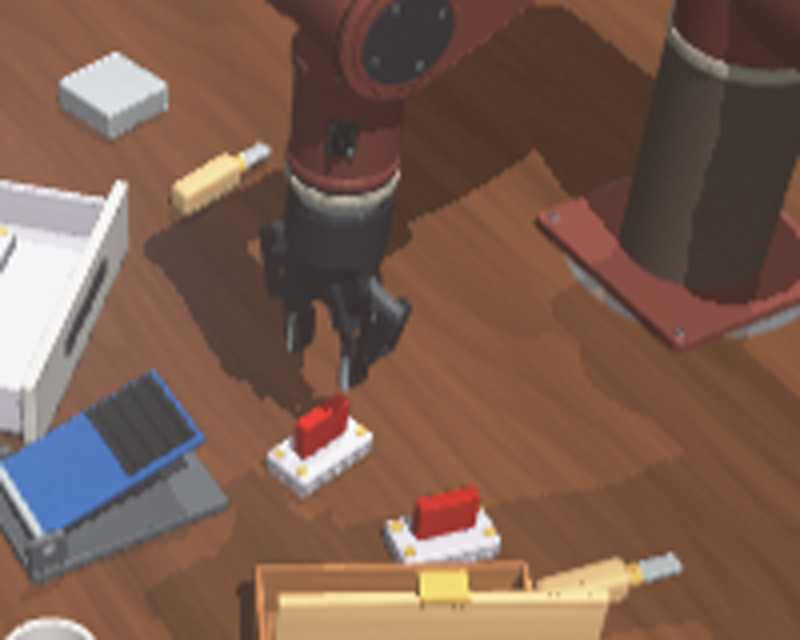

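Gripper is over the rib at crop (322,425). Grip, lift and carry to the near-left spot.

```bash
python3 -m pendant '[{"translation":[0,0,-50],"rot":[0,0,0]},{"translation":[0,0,-75],"rot":[0,0,0]},{"translation":[0,0,-75],"rot":[0,0,0]}]' - && python3 -m pendant '[{"translation":[0,0,0],"rot":[0,0,0]},{"translation":[0,0,0],"rot":[0,0,0]},{"translation":[0,0,0],"rot":[0,0,0]},{"translation":[0,0,0],"rot":[0,0,0]},{"translation":[0,0,30],"rot":[0,0,0]},{"translation":[0,0,90],"rot":[0,0,0]},{"translation":[0,0,130],"rot":[0,0,0]},{"translation":[0,0,130],"rot":[0,0,0]}]' 255 && python3 -m pendant '[{"translation":[30,-36,0],"rot":[0,0,0.12]},{"translation":[65,-77,0],"rot":[0,0,0.24]},{"translation":[100,-118,0],"rot":[0,0,0.36]},{"translation":[135,-160,0],"rot":[0,0,0.48]},{"translation":[175.1,-206.3,0],"rot":[0,0,0.588]},{"translation":[175.1,-206.3,0],"rot":[0,0,0.588]},{"translation":[175.1,-206.3,-25],"rot":[0,0,0.588]},{"translation":[175.1,-206.3,-45],"rot":[0,0,0.588]},{"translation":[175.1,-206.3,-45],"rot":[0,0,0.588]}]' -; python3 -c "
from h import *
to(*dr(.04,.05),.045,-.762)
snap('scene','s9.png',(160,140,360,280),4)"
```

```text
clock: 11.65
eef_pos: [0.4398, 0.0589, 0.0252]
eef_rot: [-0.0, 0.994, 0.11, -0.002]
contact_force: [-0.4, -0.6, 0.6]
finger_gap: 0.567
clock: 12.65
eef_pos: [0.4436, 0.0592, 0.1601]
eef_rot: [0.001, 0.994, 0.11, 0.004]
contact_force: [0.1, 0.2, -3.5]
finger_gap: 0.155
clock: 13.78
eef_pos: [0.6132, -0.1454, 0.1077]
eef_rot: [-0.002, 0.919, 0.394, -0.002]
contact_force: [0.0, 0.1, -3.4]
finger_gap: 0.149
t13.8 delta mm [  2.7  -1.1 -62.7] rotz -0.000 jawnow -0.762 q6 0.40 tilt 0.007 F [ 0.   0.1 -3.4] gap 0.149
```

View pics/s9.png

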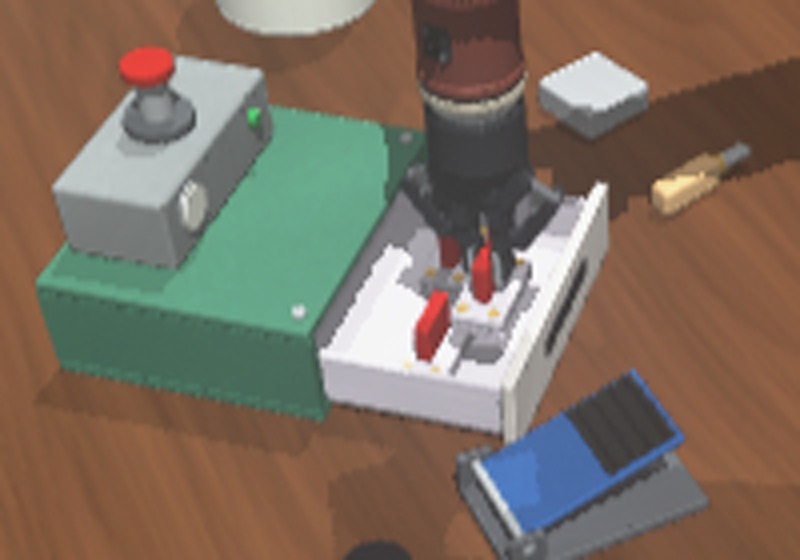

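```bash
python3 -m pendant '[{"translation":[0,0,-35],"rot":[0,0,0]},{"translation":[0,0,-65],"rot":[0,0,0]},{"translation":[0,0,-65],"rot":[0,0,0]},{"translation":[0,0,-65],"rot":[0,0,0]}]' -; python3 -m pendant '[{"translation":[0,0,0],"rot":[0,0,0]},{"translation":[0,0,0],"rot":[0,0,0]},{"translation":[0,0,0],"rot":[0,0,0]},{"translation":[0,0,50],"rot":[0,0,0]},{"translation":[0,0,100],"rot":[0,0,0]},{"translation":[0,0,100],"rot":[0,0,0]}]' 170; python3 -c "
from h import *
to(.4067,.1833,.10,-1.775)
snap('scene','s10.png',(200,140,400,290),4);snap('top','t10.png',(190,180,480,370),2.75)"
```

```text
clock: 14.32
eef_pos: [0.6175, -0.1475, 0.0483]
eef_rot: [0.001, 0.919, 0.394, 0.001]
contact_force: [1.1, -2.3, -1.4]
finger_gap: 0.15
clock: 15.08
eef_pos: [0.6187, -0.1477, 0.1515]
eef_rot: [0.003, 0.919, 0.394, 0.003]
contact_force: [-0.4, -0.2, -0.0]
finger_gap: 0.336
t15.1 delta mm [-212.   331.   -51.5] rotz -1.013 jawnow -0.762 q6 0.40 tilt 0.008 F [-0.4 -0.2 -0. ] gap 0.336
```

View pics/s10.png

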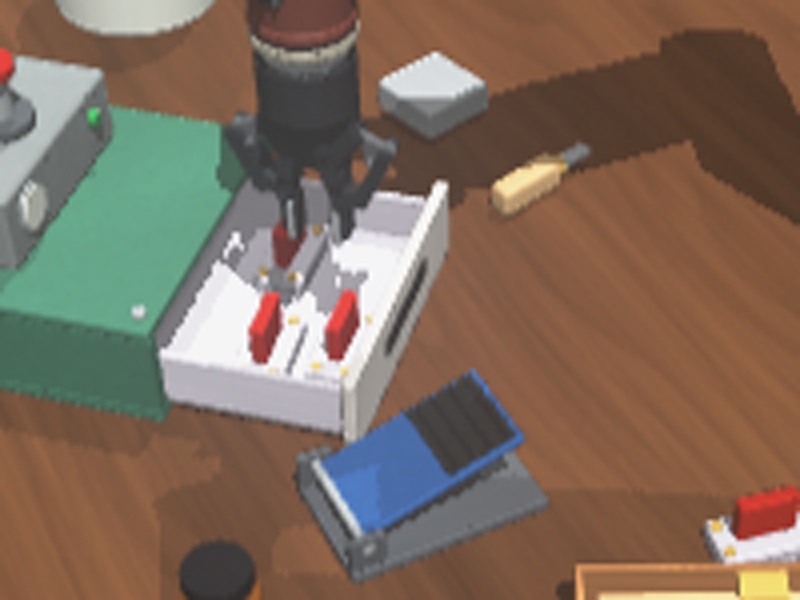

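View pics/t10.png

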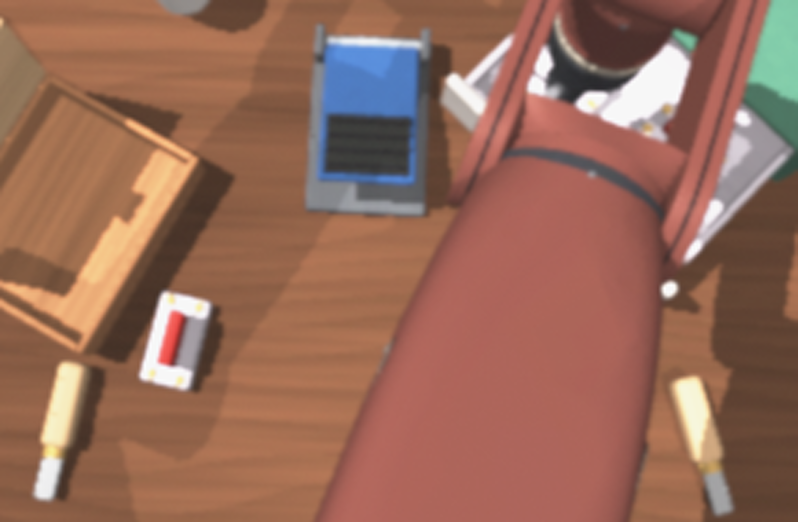

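Three moulds now in the drawer, flat and separated; the last at crop t10 (176,340) is unmoved. It stands close to the tool box, so I'll approach with a narrower opening.

```bash
python3 -m pendant '[{"translation":[-32,50,0],"rot":[0,0,-0.16]},{"translation":[-64,100,0],"rot":[0,0,-0.32]},{"translation":[-96,150,0],"rot":[0,0,-0.48]},{"translation":[-128,200,0],"rot":[0,0,-0.64]},{"translation":[-160,250,0],"rot":[0,0,-0.8]},{"translation":[-190,300,0],"rot":[0,0,-0.95]},{"translation":[-209.2,329.8,-20],"rot":[0,0,-1.013]},{"translation":[-209.2,329.8,-45],"rot":[0,0,-1.013]},{"translation":[-209.2,329.8,-45],"rot":[0,0,-1.013]},{"translation":[-209.2,329.8,-45],"rot":[0,0,-1.013]}]' 140; python3 -c "
from h import *
to(.4067,.1833,.10,-1.775)
snap('scene','s11.png',(320,180,470,300),5)"
```

```text
clock: 16.42
eef_pos: [0.4064, 0.1824, 0.1009]
eef_rot: [0.0, 0.995, -0.102, -0.001]
contact_force: [0.4, 0.3, -0.0]
finger_gap: 0.452
t16.4 delta mm [ 0.3  0.9 -0.9] rotz 0.000 jawnow -1.775 q6 2.02 tilt 0.002 F [ 0.4  0.3 -0. ] gap 0.452
```

View pics/s11.png

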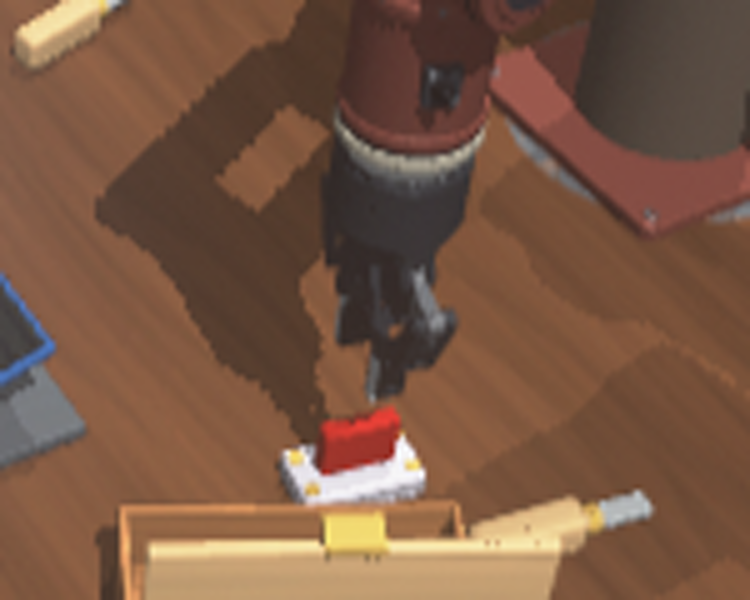

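```bash
python3 -m pendant '[{"translation":[0,0,-50],"rot":[0,0,0]},{"translation":[0,0,-75],"rot":[0,0,0]},{"translation":[0,0,-75],"rot":[0,0,0]}]' - && python3 -m pendant '[{"translation":[0,0,0],"rot":[0,0,0]},{"translation":[0,0,0],"rot":[0,0,0]},{"translation":[0,0,0],"rot":[0,0,0]},{"translation":[0,0,0],"rot":[0,0,0]},{"translation":[0,0,30],"rot":[0,0,0]},{"translation":[0,0,90],"rot":[0,0,0]},{"translation":[0,0,130],"rot":[0,0,0]},{"translation":[0,0,130],"rot":[0,0,0]}]' 255 && python3 -m pendant '[{"translation":[15,-50,0],"rot":[0,0,0.15]},{"translation":[32,-100,0],"rot":[0,0,0.3]},{"translation":[50,-150,0],"rot":[0,0,0.45]},{"translation":[70,-200,0],"rot":[0,0,0.6]},{"translation":[90,-250,0],"rot":[0,0,0.75]},{"translation":[110,-300,0],"rot":[0,0,0.9]},{"translation":[125,-350,0],"rot":[0,0,1.013]},{"translation":[140.1,-402.2,0],"rot":[0,0,1.013]},{"translation":[140.1,-402.2,0],"rot":[0,0,1.013]},{"translation":[140.1,-402.2,-25],"rot":[0,0,1.013]},{"translation":[140.1,-402.2,-45],"rot":[0,0,1.013]},{"translation":[140.1,-402.2,-45],"rot":[0,0,1.013]}]' -; python3 -c "
from h import *
to(*dr(.04,-.05),.045,-.762)
snap('scene','s12.png',(160,140,360,280),4)"
```

```text
clock: 16.85
eef_pos: [0.4057, 0.182, 0.0252]
eef_rot: [0.001, 0.995, -0.102, -0.002]
contact_force: [0.4, 0.4, 0.8]
finger_gap: 0.449
clock: 17.85
eef_pos: [0.4093, 0.1835, 0.1601]
eef_rot: [-0.001, 0.995, -0.102, 0.004]
contact_force: [-0.2, 0.4, -3.2]
finger_gap: 0.154
clock: 19.35
eef_pos: [0.5446, -0.2174, 0.1079]
eef_rot: [-0.003, 0.919, 0.394, -0.002]
contact_force: [-0.6, -0.1, -1.2]
finger_gap: 0.151
t19.4 delta mm [  2.3  -1.5 -62.9] rotz -0.001 jawnow -0.761 q6 0.25 tilt 0.007 F [-0.6 -0.1 -1.2] gap 0.151
```

View pics/s12.png

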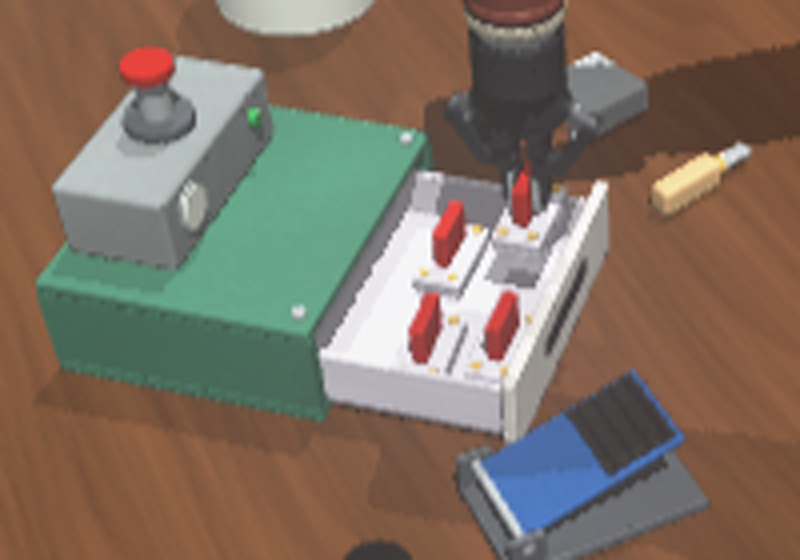

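The last mould hangs above the near-right corner, other three flat. Release, rise and look.

```bash
python3 -m pendant '[{"translation":[0,0,-35],"rot":[0,0,0]},{"translation":[0,0,-65],"rot":[0,0,0]},{"translation":[0,0,-65],"rot":[0,0,0]},{"translation":[0,0,-65],"rot":[0,0,0]}]' -; python3 -m pendant '[{"translation":[0,0,0],"rot":[0,0,0]},{"translation":[0,0,0],"rot":[0,0,0]},{"translation":[0,0,0],"rot":[0,0,0]},{"translation":[0,0,50],"rot":[0,0,0]},{"translation":[0,0,100],"rot":[0,0,0]},{"translation":[-50,0,100],"rot":[0,0,0]},{"translation":[-110,0,100],"rot":[0,0,0]},{"translation":[-170,0,100],"rot":[0,0,0]},{"translation":[-170,0,100],"rot":[0,0,0]}]' 170; python3 -c "
from h import *
to(.4886,-.0934,.045,-.762)
snap('scene','s13.png',(200,140,400,290),4);snap('top','t13.png',(190,90,550,370),2.2)"
```

```text
clock: 19.9
eef_pos: [0.5475, -0.2194, 0.0473]
eef_rot: [0.0, 0.919, 0.394, 0.0]
contact_force: [0.4, 0.4, -2.0]
finger_gap: 0.16
clock: 21.02
eef_pos: [0.3732, -0.2182, 0.1452]
eef_rot: [-0.001, 0.92, 0.392, -0.001]
contact_force: [0.7, 0.7, 0.2]
finger_gap: 0.332
t21.0 delta mm [ 115.4  124.8 -100.2] rotz 0.002 jawnow -0.764 q6 0.05 tilt 0.003 F [0.7 0.7 0.2] gap 0.332
```

View pics/s13.png

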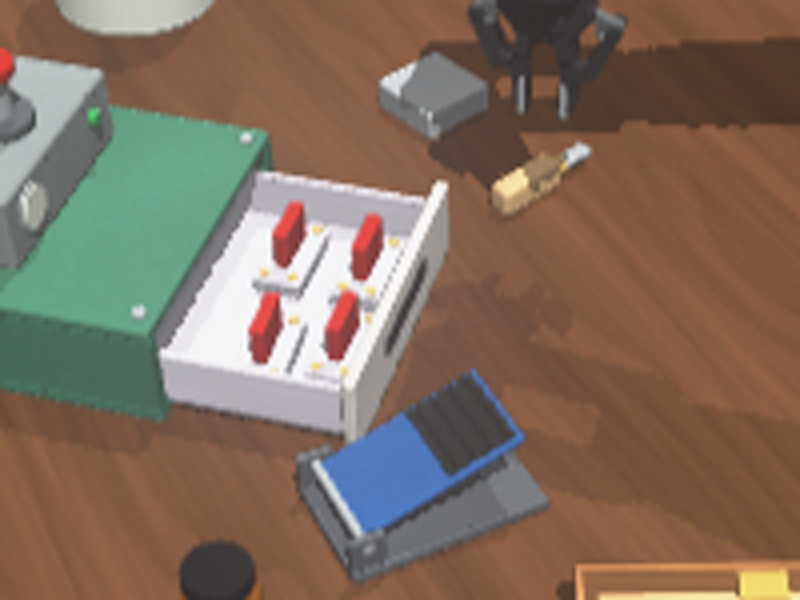

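View pics/t13.png

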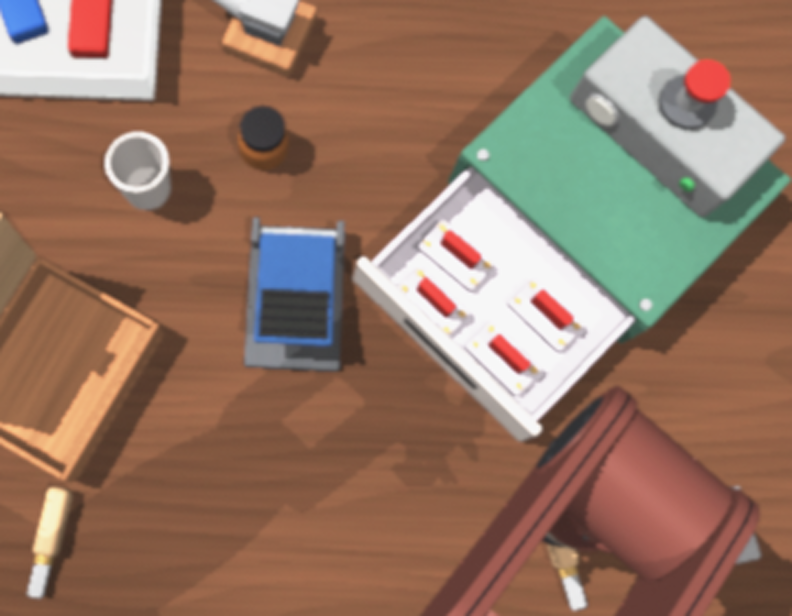

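All four moulds lie flat, within the walls. Next I'll close the fingers, turn them a quarter turn so the knuckles clear the cabinet, and stand before the panel's middle.

```bash
python3 -m pendant '[{"translation":[25,20,0],"rot":[0,0,-0.18]},{"translation":[50,40,0],"rot":[0,0,-0.36]},{"translation":[80,60,0],"rot":[0,0,-0.54]},{"translation":[110,80,0],"rot":[0,0,-0.72]},{"translation":[137.2,100.4,0],"rot":[0,0,-0.9]},{"translation":[137.2,100.4,0],"rot":[0,0,-1.08]},{"translation":[137.2,100.4,0],"rot":[0,0,-1.26]},{"translation":[137.2,100.4,-20],"rot":[0,0,-1.44]},{"translation":[137.2,100.4,-40],"rot":[0,0,-1.571]},{"translation":[137.2,100.4,-70],"rot":[0,0,-1.571]},{"translation":[137.2,100.4,-95],"rot":[0,0,-1.571]},{"translation":[137.2,100.4,-95],"rot":[0,0,-1.571]}]' 255; python3 -c "
from h import *
to(.514,-.1185,.05,-2.333)
o=np.array([.5437,-.1468]); ex=np.array([np.cos(DX),np.sin(DX)])
for s in (0.02,.14,.149,.154,.16): print(s,((o+(s-.011)*ex-[.514,-.1185])*1000).round(1))
snap('scene','s14.png',(200,140,400,290),4)"
```

```text
clock: 22.62
eef_pos: [0.5136, -0.118, 0.0492]
eef_rot: [-0.0, 0.928, -0.372, -0.002]
contact_force: [-0.4, 1.0, -0.5]
finger_gap: -0.0
t22.6 delta mm [ 0.4 -0.5  0.8] rotz -0.001 jawnow -2.332 q6 1.96 tilt 0.004 F [-0.4  1.  -0.5] gap -0.000
0.02 [ 36.2 -34.5]
0.14 [ 123.  -117.4]
0.149 [ 129.5 -123.6]
0.154 [ 133.2 -127. ]
0.16 [ 137.5 -131.2]
```

View pics/s14.png

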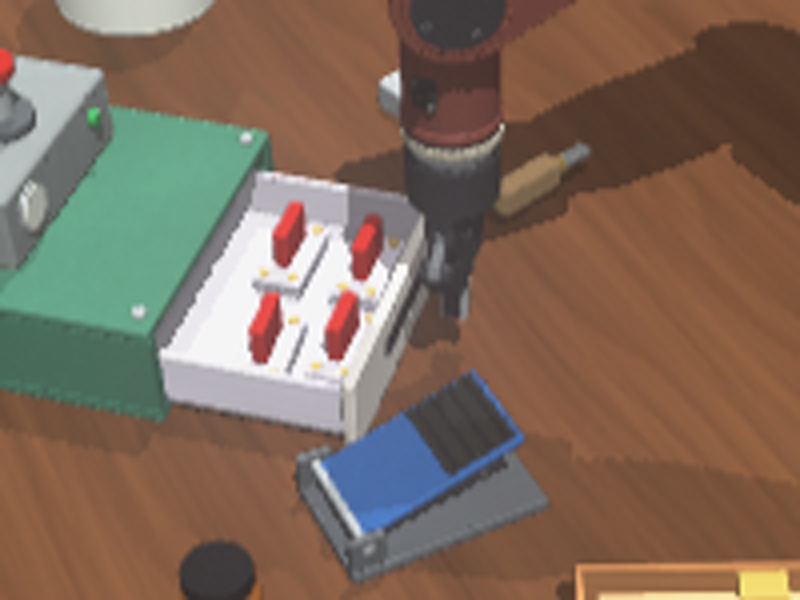

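The closed fingers stand in front of the panel's middle. Pushing smoothly.

```bash
python3 -m pendant '[{"translation":[8,-7.6,0],"rot":[0,0,0]},{"translation":[14,-13.4,0],"rot":[0,0,0]},{"translation":[20,-19.1,0],"rot":[0,0,0]},{"translation":[26,-24.8,0],"rot":[0,0,0]},{"translation":[33,-31.5,0],"rot":[0,0,0]},{"translation":[41,-39.1,0],"rot":[0,0,0]},{"translation":[50,-47.7,0],"rot":[0,0,0]},{"translation":[59,-56.3,0],"rot":[0,0,0]},{"translation":[68,-64.9,0],"rot":[0,0,0]},{"translation":[77,-73.5,0],"rot":[0,0,0]},{"translation":[86,-82.1,0],"rot":[0,0,0]},{"translation":[94,-89.7,0],"rot":[0,0,0]}]' - && python3 -m pendant '[{"translation":[8,-7.6,0],"rot":[0,0,0]},{"translation":[15,-14.3,0],"rot":[0,0,0]},{"translation":[21,-20,0],"rot":[0,0,0]},{"translation":[26,-24.8,0],"rot":[0,0,0]},{"translation":[30,-28.6,0],"rot":[0,0,0]},{"translation":[34,-32.4,0],"rot":[0,0,0]},{"translation":[34,-32.4,0],"rot":[0,0,0]},{"translation":[34,-32.4,0],"rot":[0,0,0]}]' -; python3 -c "
from h import *
to(.642,-.2406,.05,-2.333)
snap('scene','s15.png',(160,120,360,270),4)"
```

```text
clock: 24.18
eef_pos: [0.6087, -0.2092, 0.0512]
eef_rot: [-0.0, 0.928, -0.372, -0.0]
contact_force: [-1.7, 5.1, 0.9]
finger_gap: 0.002
clock: 25.18
eef_pos: [0.6423, -0.2418, 0.0515]
eef_rot: [0.0, 0.928, -0.372, 0.001]
contact_force: [0.8, -0.2, -0.0]
finger_gap: -0.001
t25.2 delta mm [-0.3  1.2 -1.5] rotz 0.000 jawnow -2.333 q6 1.86 tilt 0.001 F [ 0.8 -0.2 -0. ] gap -0.001
```

View pics/s15.png

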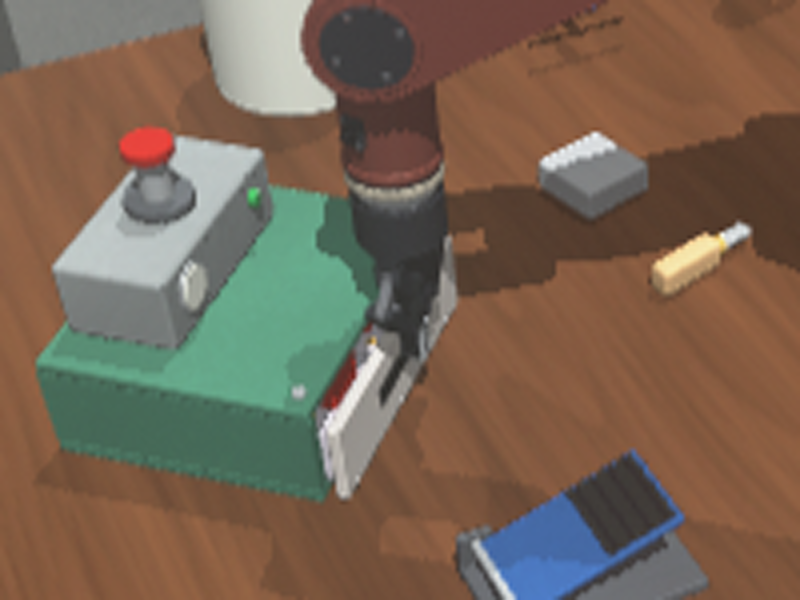

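The panel still stands roughly 15 mm off the cabinet. Continuing in small steps while watching the force.

```bash
python3 -m pendant '[{"translation":[3,-2.9,0],"rot":[0,0,0]},{"translation":[6,-5.7,0],"rot":[0,0,0]},{"translation":[6,-5.7,0],"rot":[0,0,0]}]' - ; python3 -m pendant '[{"translation":[2,-1.9,0],"rot":[0,0,0]},{"translation":[4,-3.8,0],"rot":[0,0,0]},{"translation":[4,-3.8,0],"rot":[0,0,0]}]' -;  python3 -c "
from h import *
to(.642,-.2406,.05,-2.333)
snap('scene','s16.png',(160,120,360,270),4)"
```

```text
clock: 25.6
eef_pos: [0.6485, -0.2473, 0.0513]
eef_rot: [0.0, 0.928, -0.372, 0.0]
contact_force: [0.1, 0.1, 0.1]
finger_gap: -0.0
clock: 25.98
eef_pos: [0.6501, -0.2488, 0.0512]
eef_rot: [-0.001, 0.928, -0.372, -0.003]
contact_force: [-10.9, 7.7, 8.8]
finger_gap: -0.002
t26.0 delta mm [-8.1  8.2 -1.2] rotz -0.000 jawnow -2.333 q6 1.85 tilt 0.007 F [-10.9   7.7   8.8] gap -0.002
```

View pics/s16.png

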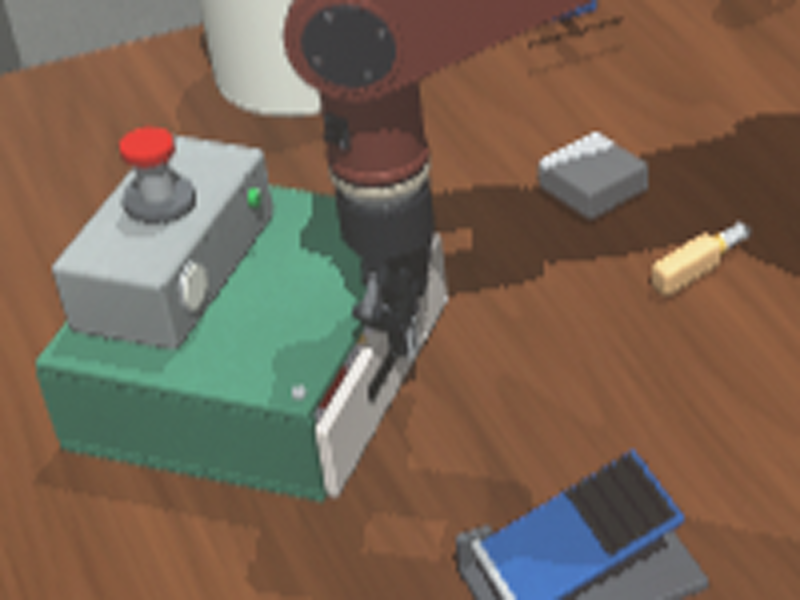

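Force rose to about 15 N, so this is either the stop or contact elsewhere. Backing off to look from above.

```bash
python3 -m pendant '[{"translation":[-20,19,0],"rot":[0,0,0]},{"translation":[-50,48,40],"rot":[0,0,0]},{"translation":[-90,88,60],"rot":[0,0,0]},{"translation":[-100,138,60],"rot":[0,0,0]},{"translation":[-100,178,60],"rot":[0,0,0]},{"translation":[-100,178,60],"rot":[0,0,0]}]' - ;  python3 -c "
from h import *
to(.642,-.2406,.05,-2.333)
snap('top','t17.png',(370,90,550,270),3.3)
snap('scene','s17.png',(160,120,360,270),4)"
```

```text
clock: 26.78
eef_pos: [0.5525, -0.0703, 0.1118]
eef_rot: [-0.0, 0.929, -0.37, 0.001]
contact_force: [0.4, -0.6, 1.4]
finger_gap: 0.0
t26.8 delta mm [  89.5 -170.3  -61.8] rotz -0.003 jawnow -2.330 q6 2.06 tilt 0.002 F [ 0.4 -0.6  1.4] gap 0.000
```

View pics/t17.png

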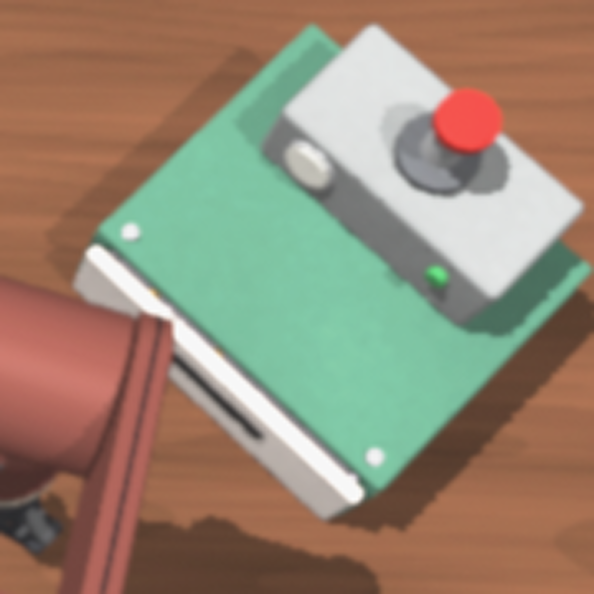

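View pics/s17.png

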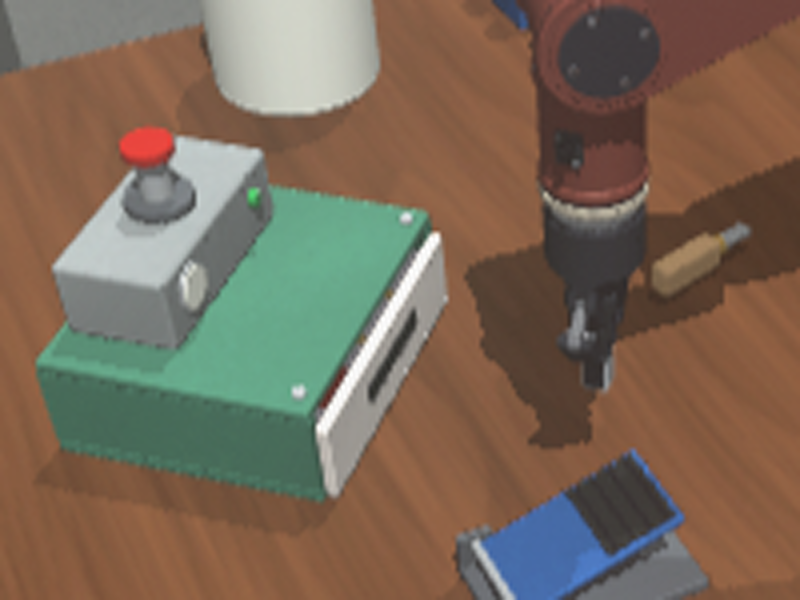

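Run:
```python
from h import *
from m import cv
o=((370,90),3.3)
ex=np.array([np.cos(DX),np.sin(DX)])
f=lambda pts,z: (cv(pts,*o,z)[:,:2]-O)@ex
print("panel outer top", f([(88,262),(352,505),(200,365)],.08))
print("panel inner top", f([(104,246),(364,488)],.08))
print("cab top edge", f([(97,233),(372,497),(230,362)],.1))
print("cab rear", f([(314,25),(590,268)],.1))
o=((340,90),3.5)
print("orig panel outer",(cv([(42,425),(325,695)],*o,.08)[:,:2]-O)@ex,"inner",(cv([(70,415),(337,672)],*o,.08)[:,:2]-O)@ex, "cab front orig",(cv([(213,243),(505,520)],*o,.1)[:,:2]-O)@ex)
```

```text
panel outer top [0.14261608 0.14479958 0.14361192]
panel inner top [0.16044965 0.16052228]
cab top edge [0.15628573 0.15181861 0.15334639]
cab rear [0.39671869 0.39630978]
orig panel outer [-0.01332005 -0.01074141] inner [0.00574433 0.0064435 ] cab front orig [0.16106153 0.15813536]
```

Panel moved about 156 mm, but a gap with mould pins is still visible at crop (155,292), so it's likely 5–8 mm short; the knuckles probably met the cabinet edge. I'll push again with the tool leaned back about 0.35 rad so only the tips touch.

```bash
python3 -m pendant '[{"translation":[0,0,0],"rot":[-0.12,-0.125,0]},{"translation":[20,-40,0],"rot":[-0.242,-0.253,0]},{"translation":[40,-90,0],"rot":[-0.242,-0.253,0]},{"translation":[65,-140,-20],"rot":[-0.242,-0.253,0]},{"translation":[72,-152,-50],"rot":[-0.242,-0.253,0]},{"translation":[72,-152,-58],"rot":[-0.242,-0.253,0]},{"translation":[72,-152,-58],"rot":[-0.242,-0.253,0]}]' - ;  python3 -c "
from h import *
s,p,j,R=st(); print(p, (p[:2]-O)@[np.cos(DX),np.sin(DX)],(p[:2]-O)@[-np.sin(DX),np.cos(DX)],R[:,2])
snap('scene','s18.png',(160,120,360,270),4)"
```

```text
clock: 27.75
eef_pos: [0.6232, -0.2247, 0.0523]
eef_rot: [0.065, 0.914, -0.367, 0.161]
contact_force: [-0.0, 0.2, -0.3]
finger_gap: -0.002
[ 0.62318467 -0.22472122  0.05229792] 0.09927402771761605 -0.0015003498018243341 [ 0.24581933 -0.23656953 -0.9400041 ]
```

View pics/s18.png

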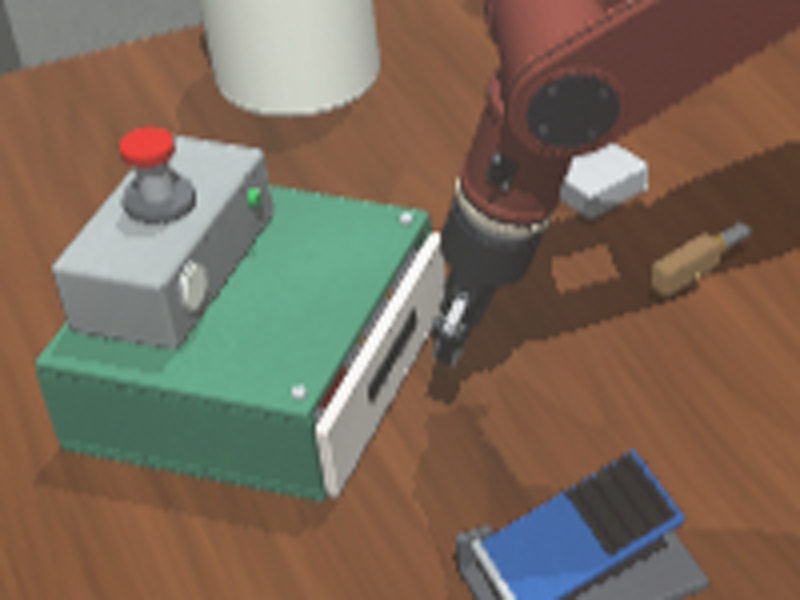

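The tool leans back from the press, tips toward the panel. Pushing in small steps.

```bash
python3 -m pendant '[{"translation":[8,-7.6,0],"rot":[0,0,0]},{"translation":[16,-15.3,0],"rot":[0,0,0]},{"translation":[22,-21,0],"rot":[0,0,0]},{"translation":[25,-23.9,0],"rot":[0,0,0]},{"translation":[25,-23.9,0],"rot":[0,0,0]}]' - ; python3 -m pendant '[{"translation":[1.5,-1.4,0],"rot":[0,0,0]},{"translation":[3,-2.9,0],"rot":[0,0,0]},{"translation":[3,-2.9,0],"rot":[0,0,0]}]' - ; python3 -c "
from h import *
s,p,j,R=st(); print(p, (p[:2]-O)@[np.cos(DX),np.sin(DX)],s['contact_force'])"
```

```text
clock: 28.42
eef_pos: [0.6493, -0.2487, 0.0532]
eef_rot: [0.065, 0.914, -0.366, 0.162]
contact_force: [-0.2, -0.1, 0.5]
finger_gap: 0.0
clock: 28.8
eef_pos: [0.6513, -0.2505, 0.0529]
eef_rot: [0.065, 0.914, -0.366, 0.16]
contact_force: [-5.5, 4.2, 4.1]
finger_gap: 0.004
[ 0.65126486 -0.25051602  0.0529079 ] 0.13739677798245545 [-5.46250068  4.23769084  4.05012221]
```

```bash
python3 -m pendant '[{"translation":[1.5,-1.4,0],"rot":[0,0,0]},{"translation":[3,-2.9,0],"rot":[0,0,0]},{"translation":[3,-2.9,0],"rot":[0,0,0]},{"translation":[3,-2.9,0],"rot":[0,0,0]}]' - ; python3 -c "
from h import *
s,p,j,R=st(); print(p, (p[:2]-O)@[np.cos(DX),np.sin(DX)],s['contact_force'])
snap('scene','s19.png',(160,120,360,270),4);snap('top','t19.png',(370,90,550,270),3.3)"
```

```text
clock: 29.3
eef_pos: [0.6516, -0.2508, 0.0527]
eef_rot: [0.064, 0.915, -0.366, 0.157]
contact_force: [-21.6, 17.0, 21.9]
finger_gap: -0.002
[ 0.6516166  -0.25081869  0.05265018] 0.1378602071578316 [-21.59624135  17.00741157  21.93031205]
```

View pics/s19.png

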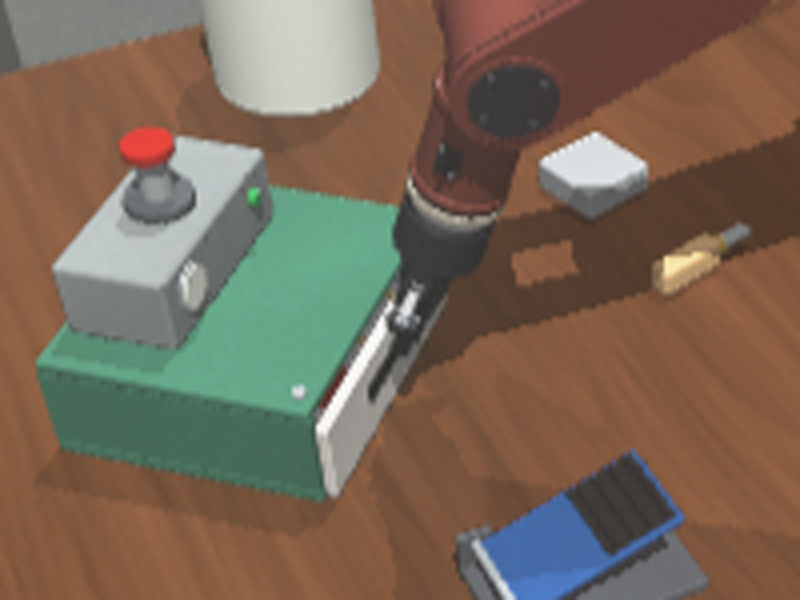

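View pics/t19.png

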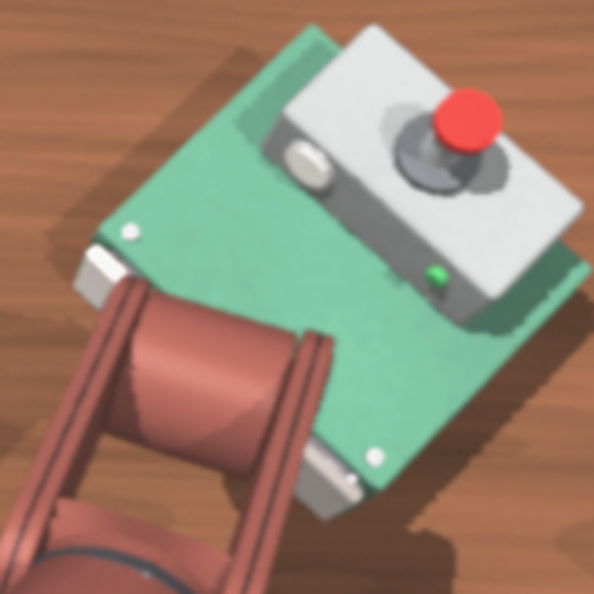

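```bash
python3 -m pendant '[{"translation":[-10,9.5,0],"rot":[0,0,0]},{"translation":[-40,38,20],"rot":[0,0,0]},{"translation":[-70,88,50],"rot":[0.12,0.125,0]},{"translation":[-80,138,60],"rot":[0.242,0.253,0]},{"translation":[-90,190,60],"rot":[0.242,0.253,0]},{"translation":[-105,220,60],"rot":[0.242,0.253,0]},{"translation":[-105,220,60],"rot":[0.242,0.253,0]}]' - ;  python3 -c "
from h import *
to(.642,-.2406,.05,-2.333)
im=snap('top','t20.png'); c=cv2.resize(im[155:250,385:490],None,fx=6,fy=6,interpolation=cv2.INTER_NEAREST); cv2.imwrite('pics/t20z.png',c)
im=snap('scene','s20.png'); c=cv2.resize(im[165:250,230:290],None,fx=7,fy=7,interpolation=cv2.INTER_NEAREST); cv2.imwrite('pics/s20z.png',c)"
```

```text
clock: 30.28
eef_pos: [0.5491, -0.0323, 0.113]
eef_rot: [0.0, 0.929, -0.371, -0.0]
contact_force: [-0.3, -0.5, -0.7]
finger_gap: -0.001
t30.3 delta mm [  92.9 -208.3  -63. ] rotz -0.003 jawnow -2.330 q6 2.13 tilt 0.001 F [-0.3 -0.5 -0.7] gap -0.001
```

View pics/t20z.png

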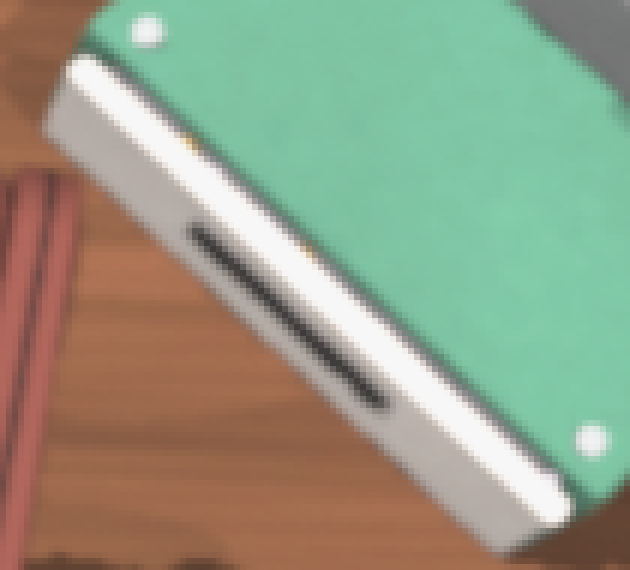

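View pics/s20z.png

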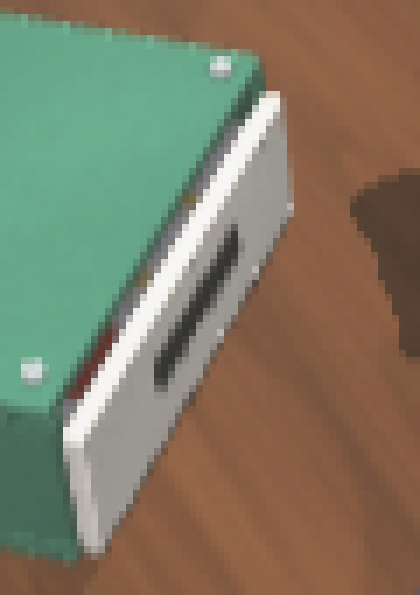

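Run:
```python
from h import *
ex=np.array([np.cos(DX),np.sin(DX)]); ey=np.array([-ex[1],ex[0]])
def W(x,y,z): return np.r_[O+x*ex+y*ey,z]
for n,f,off,s in (("scene","s20",(230,165),7),("top","t20",(385,155),6)):
  for k,(c) in enumerate((.154,.157)):
    for d in (0,.006):
      im=cv2.imread(f"pics/{f}.png")[off[1]:off[1]+95,off[0]:off[0]+(60 if n=="scene" else 105)]
      im=cv2.resize(im,None,fx=s,fy=s,interpolation=cv2.INTER_NEAREST)
      def L(a,b,col):
        p=[tuple(np.int32(np.round((proj(n,W(*q))-off+.5)*s))) for q in(a,b)]
        p=[(int(x),int(y)) for x,y in p]
        cv2.line(im,p[0],p[1],col,1)
      y0=.0017
      L((c,y0+.14,.1),(c,y0-.14,.1),(255,0,0));L((c,y0+.14,.1),(c,y0+.14,.0),(255,0,0))
      i=c+.005-d
      for x in (i,i-.012):
        L((x,y0+.135,.08),(x,y0-.135,.08),(0,0,255));L((x,y0+.135,.08),(x,y0+.135,.004),(0,0,255));L((x,y0-.135,.004),(x,y0+.135,.004),(0,0,255))
      cv2.imwrite(f"pics/ov_{n}_{k}{int(d*1000)}.png",im)
a=[cv2.imread(f"pics/ov_scene_{k}.png")[:560] for k in("00","06")]
cv2.imwrite("pics/ovs.png",np.hstack(a))
a=[cv2.resize(cv2.imread(f"pics/ov_scene_{k}.png")[:560],None,fx=.9,fy=.9) for k in("10","16")]
cv2.imwrite("pics/ovs2.png",np.hstack(a))
a=[cv2.resize(cv2.imread(f"pics/ov_top_{k}.png"),None,fx=.63,fy=.63) for k in("00","06")]
cv2.imwrite("pics/ovt.png",np.hstack(a))
```

View pics/ovs.png

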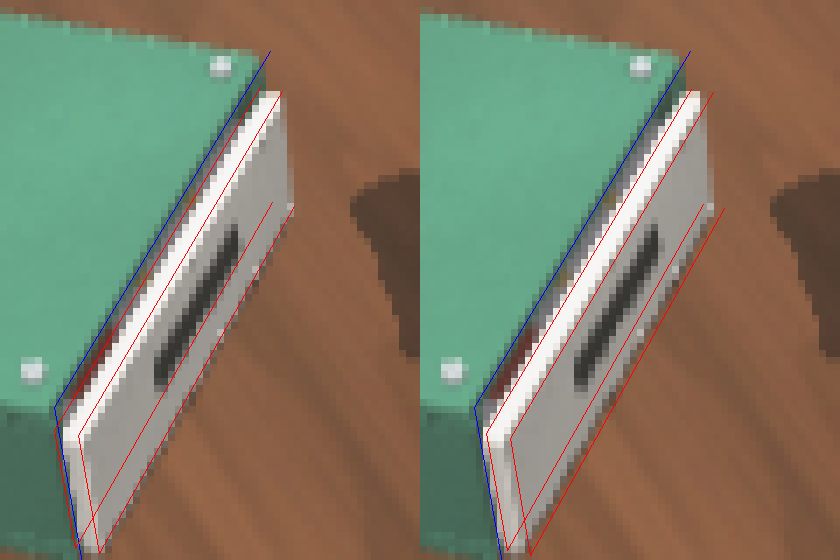

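View pics/ovt.png

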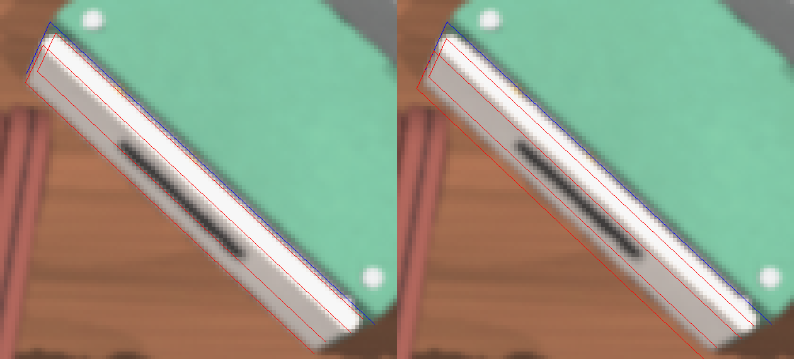

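With the cabinet fitted, the panel edges match the fully-home model to within about 3 mm. The 27 N stall also says it's at the stop. Now the pedal: I'll check the tread position and move above it.

```bash
python3 -c "
from h import *
print('free end',ray('top',130+680/3.5,180+232/3.5,.078),'hinge',ray('top',130+683/3.5,180+50/3.5,.04),'rubber near/far',ray('top',130+677/3.5,180+220/3.5,.08),ray('top',130+678/3.5,180+147/3.5,.065))"
python3 -m pendant '[{"translation":[15,25,0],"rot":[0,0,0]},{"translation":[28,51.5,0],"rot":[0,0,0]},{"translation":[28,51.5,-20],"rot":[0,0,0]},{"translation":[28,51.5,-28],"rot":[0,0,0]},{"translation":[28,51.5,-28],"rot":[0,0,0]}]' -;python3 -c "
from h import *
to(.578,.0177,.075)
snap('scene','s21.png',(240,180,400,300),5)"
```

```text
free end [0.54525774 0.01409151 0.078     ] hinge [0.68693164 0.01579837 0.04      ] rubber near/far [0.55319598 0.0164198  0.08      ] [0.60833245 0.01727562 0.065     ]
clock: 31.0
eef_pos: [0.5767, 0.0162, 0.0836]
eef_rot: [0.001, 0.928, -0.373, -0.002]
contact_force: [-0.5, 0.4, -0.5]
finger_gap: -0.003
t31.0 delta mm [ 1.3  1.5 -8.6] rotz 0.000 jawnow -2.334 q6 2.23 tilt 0.003 F [-0.5  0.4 -0.5] gap -0.003
```

View pics/s21.png

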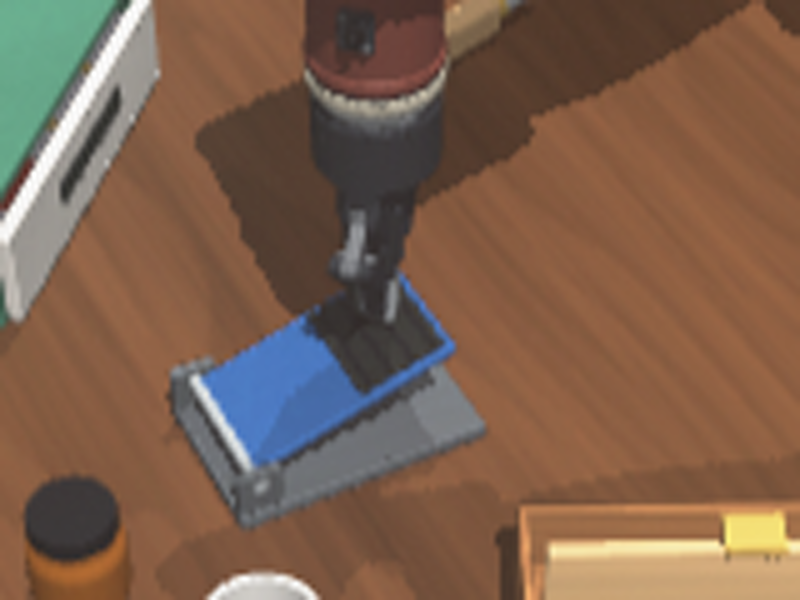

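The fingertips stand over the middle of the tread (385,320). Pressing.

```bash
python3 -m pendant '[{"translation":[0,0,-10],"rot":[0,0,0]},{"translation":[0,0,-20],"rot":[0,0,0]},{"translation":[0,0,-30],"rot":[0,0,0]},{"translation":[0,0,-40],"rot":[0,0,0]},{"translation":[0,0,-45],"rot":[0,0,0]},{"translation":[0,0,-45],"rot":[0,0,0]}]' -;python3 -m pendant '[{"translation":[0,0,-2],"rot":[0,0,0]},{"translation":[0,0,-4],"rot":[0,0,0]},{"translation":[0,0,-4],"rot":[0,0,0]}]' - ; python3 -c "
from h import *
to(.578,.0177,.041)
snap('scene','s22.png',(240,180,400,300),5)"
```

```text
clock: 31.8
eef_pos: [0.5773, 0.017, 0.041]
eef_rot: [0.001, 0.928, -0.372, -0.001]
contact_force: [-7.5, -0.4, 13.3]
finger_gap: 0.004
clock: 32.17
eef_pos: [0.5775, 0.0171, 0.0407]
eef_rot: [0.001, 0.928, -0.372, -0.001]
contact_force: [-21.1, -0.0, 40.0]
finger_gap: -0.0
t32.2 delta mm [0.5 0.6 0.3] rotz 0.000 jawnow -2.332 q6 2.23 tilt 0.003 F [-21.1  -0.   40. ] gap -0.000
```

View pics/s22.png

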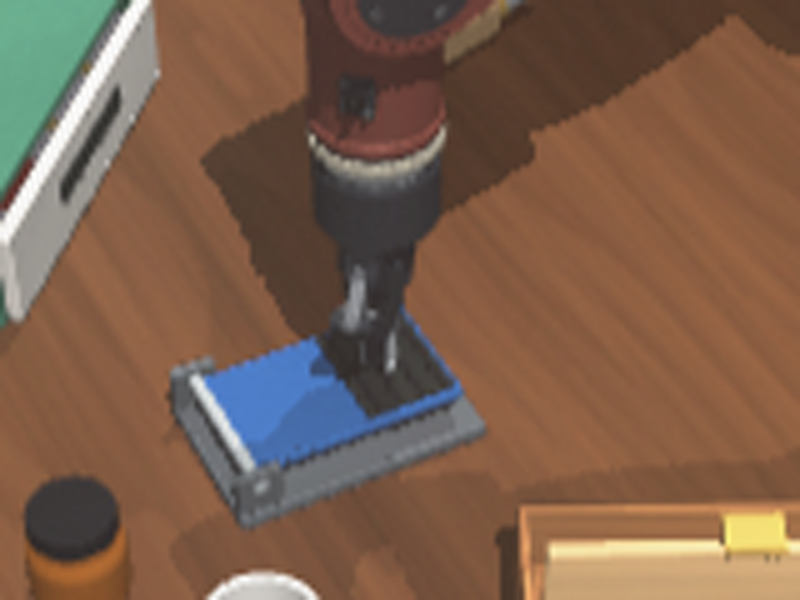

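The plate is level at its stop (tip z 0.041). I'll ease off 2 mm to lower the force, hold for over a second, then rise.

```bash
python3 -m pendant '[{"translation":[0,0,2],"rot":[0,0,0]},{"translation":[0,0,2],"rot":[0,0,0]},{"translation":[0,0,2],"rot":[0,0,0]},{"translation":[0,0,2],"rot":[0,0,0]},{"translation":[0,0,2],"rot":[0,0,0]},{"translation":[0,0,2],"rot":[0,0,0]},{"translation":[0,0,2],"rot":[0,0,0]},{"translation":[0,0,2],"rot":[0,0,0]},{"translation":[0,0,2],"rot":[0,0,0]},{"translation":[0,0,2],"rot":[0,0,0]}]' -; python3 -m pendant '[{"translation":[0,0,10],"rot":[0,0,0]},{"translation":[0,0,20],"rot":[0,0,0]},{"translation":[0,0,30],"rot":[0,0,0]},{"translation":[0,0,42],"rot":[0,0,0]},{"translation":[0,0,75],"rot":[0,0,0]},{"translation":[-50,0,100],"rot":[0,0,0]},{"translation":[-90,0,100],"rot":[0,0,0]},{"translation":[-90,0,100],"rot":[0,0,0]}]' -; python3 -c "
from h import *
to(.353,-.2814,.10,-1.304)
snap('scene','s23.png',(180,130,480,320),2.6)
snap('top','t23.png',(190,180,550,370),2.2)"
```

```text
clock: 33.48
eef_pos: [0.5774, 0.017, 0.0409]
eef_rot: [0.001, 0.928, -0.372, -0.001]
contact_force: [-14.4, -1.2, 26.8]
finger_gap: 0.003
clock: 34.48
eef_pos: [0.4844, 0.0177, 0.137]
eef_rot: [0.001, 0.928, -0.372, -0.002]
contact_force: [0.1, 0.3, -0.6]
finger_gap: 0.002
t34.5 delta mm [-131.4 -299.1  -37. ] rotz 1.029 jawnow -2.333 q6 2.21 tilt 0.005 F [ 0.1  0.3 -0.6] gap 0.002
```

View pics/s23.png

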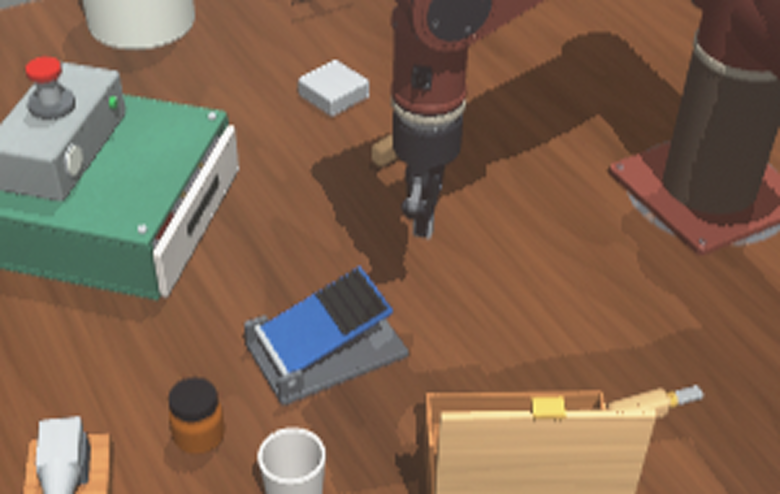

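View pics/t23.png

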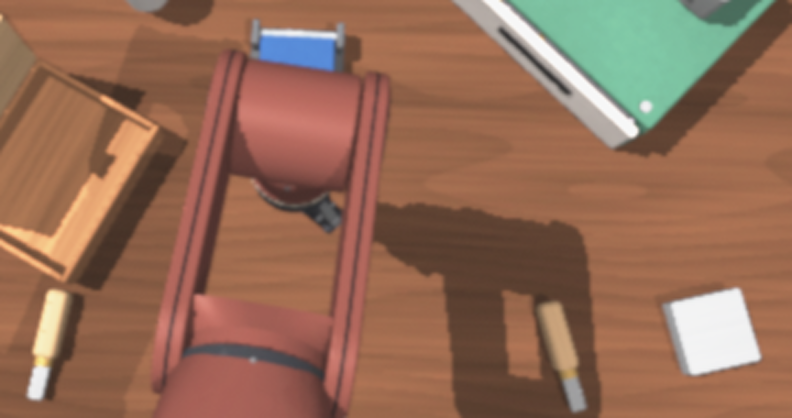

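The pedal has sprung back up; the drawer is still home and both packers are unmoved. Now to the right packer.

```bash
python3 -m pendant '[{"translation":[-20,-40,0],"rot":[0,0,0.18]},{"translation":[-42,-85,0],"rot":[0,0,0.36]},{"translation":[-65,-135,0],"rot":[0,0,0.54]},{"translation":[-87,-185,0],"rot":[0,0,0.72]},{"translation":[-110,-240,0],"rot":[0,0,0.9]},{"translation":[-135,-299.1,-20],"rot":[0,0,1.038]},{"translation":[-135,-299.1,-47],"rot":[0,0,1.038]},{"translation":[-135,-299.1,-57],"rot":[0,0,1.038]},{"translation":[-135,-299.1,-57],"rot":[0,0,1.038]},{"translation":[-135,-299.1,-57],"rot":[0,0,1.038]}]' 90; python3 -c "
from h import *
to(.353,-.2814,.005,-1.295)
snap('scene','s24.png',(270,120,410,225),5.5)"
```

```text
clock: 35.83
eef_pos: [0.3542, -0.2817, 0.0821]
eef_rot: [0.0, 0.99, 0.138, 0.0]
contact_force: [-0.4, 0.0, 0.2]
finger_gap: 0.647
t35.8 delta mm [ -1.2   0.3 -77.1] rotz -0.001 jawnow -1.294 q6 0.45 tilt 0.001 F [-0.4  0.   0.2] gap 0.647
```

View pics/s24.png

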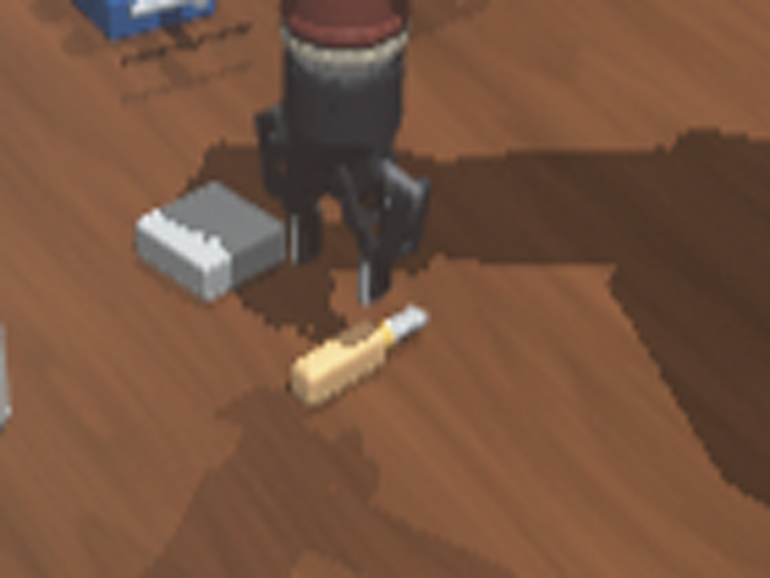

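```bash
python3 -m pendant '[{"translation":[0,0,-40],"rot":[0,0,0]},{"translation":[0,0,-65],"rot":[0,0,0]},{"translation":[0,0,-74],"rot":[0,0,0]},{"translation":[0,0,-74],"rot":[0,0,0]}]' - && python3 -m pendant '[{"translation":[0,0,0],"rot":[0,0,0]},{"translation":[0,0,0],"rot":[0,0,0]},{"translation":[0,0,0],"rot":[0,0,0]},{"translation":[0,0,0],"rot":[0,0,0]},{"translation":[0,0,30],"rot":[0,0,0]},{"translation":[0,0,90],"rot":[0,0,0]},{"translation":[0,0,150],"rot":[0,0,0]},{"translation":[0,0,150],"rot":[0,0,0]},{"translation":[0,0,150],"rot":[0,0,0]}]' 255; python3 -c "
from h import *
T=np.array([.5149,.2824]); a=1.088; ex=np.array([np.cos(a),np.sin(a)]); ey=np.array([-ex[1],ex[0]])
for x in(-.038,.015): print(x,T+x*ex-.022*ey)
to(*(T+.015*ex-.022*ey),.15,2.658-np.pi/2)
snap('scene','s25.png',(270,100,410,205),5.5)"
```

```text
clock: 36.38
eef_pos: [0.3536, -0.2817, 0.0077]
eef_rot: [0.0, 0.99, 0.138, 0.0]
contact_force: [-0.5, -0.3, 0.7]
finger_gap: 0.651
clock: 37.5
eef_pos: [0.3529, -0.2816, 0.157]
eef_rot: [-0.0, 0.991, 0.137, -0.0]
contact_force: [-0.6, 0.3, -0.2]
finger_gap: 0.263
-0.038 [0.51674361 0.23852972]
0.015 [0.54134927 0.28547183]
t37.5 delta mm [188.5 567.1  -7. ] rotz -0.759 jawnow -1.295 q6 0.45 tilt 0.000 F [-0.6  0.3 -0.2] gap 0.263
```

View pics/s25.png

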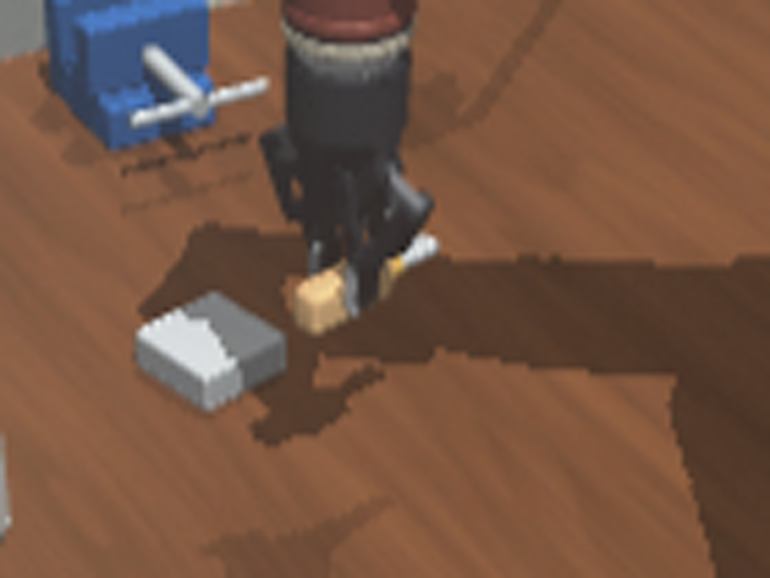

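The packer is held firmly at the handle's middle. Carrying it over the tool box.

```bash
python3 -m pendant '[{"translation":[25,40,5],"rot":[0,0,-0.05]},{"translation":[50,90,5],"rot":[0,0,-0.12]},{"translation":[70,140,5],"rot":[0,0,-0.2]},{"translation":[85,195,5],"rot":[0,0,-0.28]},{"translation":[100,250,5],"rot":[0,0,-0.36]},{"translation":[112,305,5],"rot":[0,0,-0.44]},{"translation":[125,360,5],"rot":[0,0,-0.52]},{"translation":[138,415,5],"rot":[0,0,-0.6]},{"translation":[152,470,5],"rot":[0,0,-0.68]},{"translation":[170,525,5],"rot":[0,0,-0.759]},{"translation":[188.3,566.9,5],"rot":[0,0,-0.759]},{"translation":[188.3,566.9,5],"rot":[0,0,-0.759]}]' -; python3 -c "
from h import *
to(.5413,.2855,.014,-2.054)
snap('scene','s26.png',(310,190,470,350),3.7);snap('top','t26.png',(120,170,290,320),4)"
```

```text
clock: 39.05
eef_pos: [0.5403, 0.2871, 0.1589]
eef_rot: [0.001, 0.971, -0.238, -0.002]
contact_force: [-0.3, -0.7, -1.1]
finger_gap: 0.268
t39.0 delta mm [   1.    -1.6 -144.9] rotz -0.003 jawnow -2.051 q6 2.41 tilt 0.005 F [-0.3 -0.7 -1.1] gap 0.268
```

View pics/s26.png

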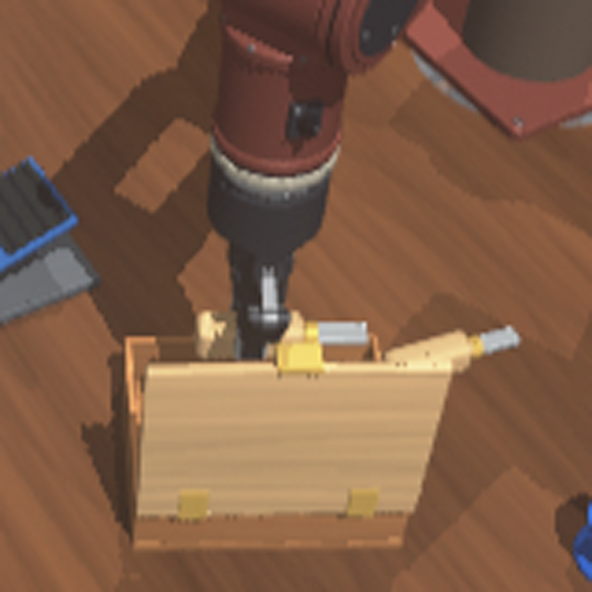

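View pics/t26.png

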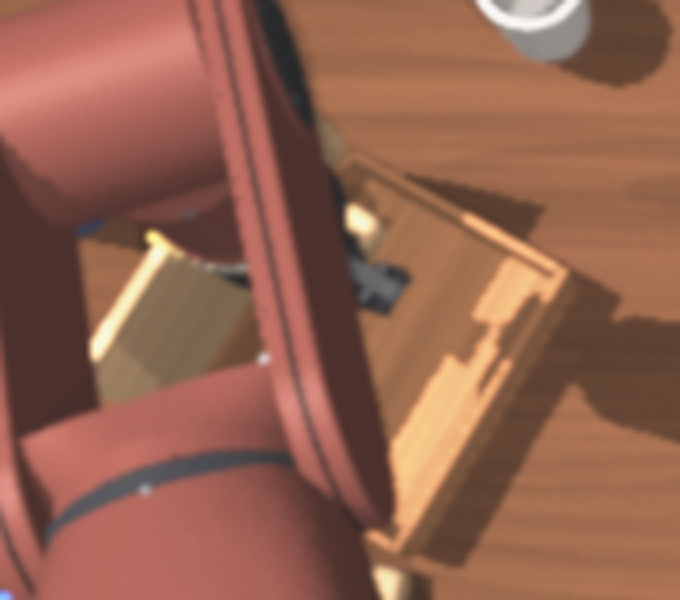

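The packer hangs level and parallel to the long side of the box, blade to the left end. Lowering.

```bash
python3 -m pendant '[{"translation":[0,0,-40],"rot":[0,0,0]},{"translation":[0,0,-80],"rot":[0,0,0]},{"translation":[0,0,-100],"rot":[0,0,0]},{"translation":[0,0,-100],"rot":[0,0,0]}]' -; python3 -m pendant '[{"translation":[0,0,-25],"rot":[0,0,0]},{"translation":[0,0,-45],"rot":[0,0,0]},{"translation":[0,0,-45],"rot":[0,0,0]}]' -
```

```text
clock: 39.65
eef_pos: [0.5399, 0.2835, 0.0604]
eef_rot: [0.001, 0.971, -0.24, -0.002]
contact_force: [0.2, -0.6, -0.6]
finger_gap: 0.268
clock: 40.02
eef_pos: [0.5404, 0.2844, 0.0162]
eef_rot: [0.001, 0.971, -0.239, -0.001]
contact_force: [-0.4, -0.1, -0.6]
finger_gap: 0.268
```

```bash
python3 -m pendant '[{"translation":[0,0,0],"rot":[0,0,0]},{"translation":[0,0,0],"rot":[0,0,0]},{"translation":[0,0,0],"rot":[0,0,0]},{"translation":[0,0,50],"rot":[0,0,0]},{"translation":[0,0,110],"rot":[0,0,0]},{"translation":[0,0,130],"rot":[0,0,0]},{"translation":[-60,-20,130],"rot":[0,0,0]},{"translation":[-110,-60,130],"rot":[0,0,0]},{"translation":[-110,-120,130],"rot":[0,0,0]},{"translation":[-110,-150,130],"rot":[0,0,0]},{"translation":[-110,-150,130],"rot":[0,0,0]}]' 150; python3 -c "
from h import *
to(.3475,.2788,.10,-1.72)
snap('top','t27.png',(120,170,350,370),3)"
```

```text
clock: 41.4
eef_pos: [0.4312, 0.1335, 0.1472]
eef_rot: [0.0, 0.971, -0.241, 0.0]
contact_force: [0.0, 0.2, -0.4]
finger_gap: 0.413
t41.4 delta mm [-83.7 145.3 -47.2] rotz 0.337 jawnow -2.057 q6 2.18 tilt 0.000 F [ 0.   0.2 -0.4] gap 0.413
```

View pics/t27.png

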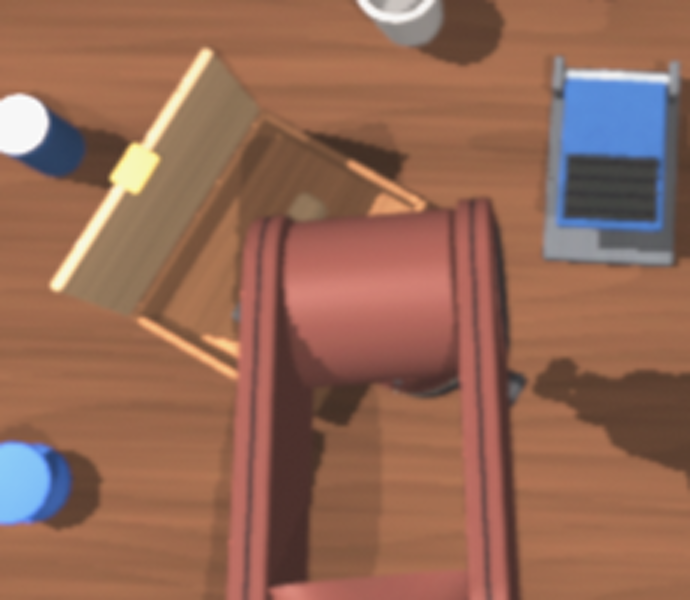

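The packer is in the box (handle end at crop (305,205)); the left packer is hidden by the forearm. Moving aside to see it.

```bash
python3 -m pendant '[{"translation":[0,-60,0],"rot":[0,0,0.1]},{"translation":[0,-120,0],"rot":[0,0,0.2]},{"translation":[0,-180,0],"rot":[0,0,0.337]},{"translation":[0,-220,0],"rot":[0,0,0.337]},{"translation":[0,-220,0],"rot":[0,0,0.337]}]' 90; python3 -c "
from h import *
to(.3475,.2788,.10,-1.72)
snap('top','t28.png',(120,170,350,370),3)"
```

```text
clock: 42.08
eef_pos: [0.4319, -0.0864, 0.1473]
eef_rot: [-0.0, 0.997, -0.075, 0.0]
contact_force: [0.7, -0.3, 0.6]
finger_gap: 0.645
t42.1 delta mm [-84.4 365.2 -47.3] rotz 0.000 jawnow -1.720 q6 1.34 tilt 0.000 F [ 0.7 -0.3  0.6] gap 0.645
```

View pics/t28.png

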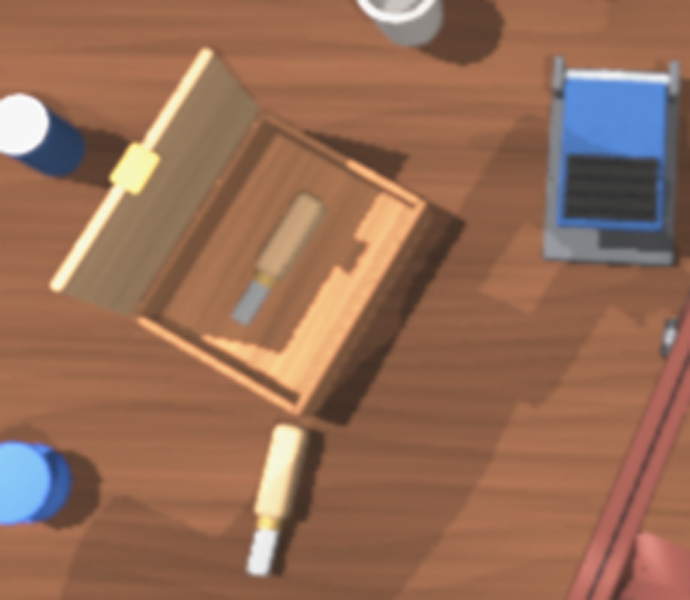

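The left packer is where it was (crop 280,475), and the first lies flat in the box (275,260). Going to the left packer.

```bash
python3 -m pendant '[{"translation":[-5,55,0],"rot":[0,0,0]},{"translation":[-12,110,0],"rot":[0,0,0]},{"translation":[-22,165,0],"rot":[0,0,0]},{"translation":[-35,220,0],"rot":[0,0,0]},{"translation":[-50,275,0],"rot":[0,0,0]},{"translation":[-68,325,0],"rot":[0,0,0]},{"translation":[-83.8,363.3,0],"rot":[0,0,0]},{"translation":[-83.8,363.3,-40],"rot":[0,0,0]},{"translation":[-83.8,363.3,-66],"rot":[0,0,0]},{"translation":[-83.8,363.3,-66],"rot":[0,0,0]},{"translation":[-83.8,363.3,-66],"rot":[0,0,0]}]' 90; python3 -c "
from h import *
to(.3475,.2788,.007,-1.722)
snap('scene','s29.png',(360,200,500,310),5)"
```

```text
clock: 43.5
eef_pos: [0.3475, 0.2794, 0.0821]
eef_rot: [-0.0, 0.997, -0.072, 0.0]
contact_force: [-0.2, 0.0, -0.4]
finger_gap: 0.649
t43.5 delta mm [ -0.   -0.6 -75.1] rotz -0.006 jawnow -1.716 q6 2.22 tilt 0.001 F [-0.2  0.  -0.4] gap 0.649
```

View pics/s29.png

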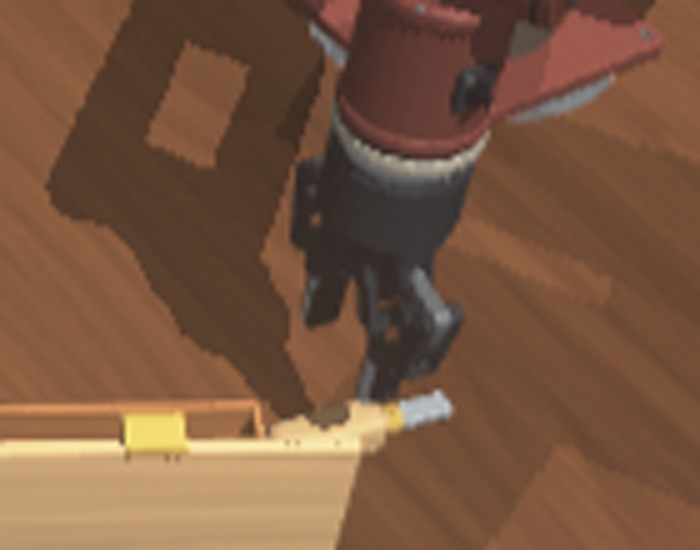

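```bash
python3 -m pendant '[{"translation":[0,0,-40],"rot":[0,0,0]},{"translation":[0,0,-65],"rot":[0,0,0]},{"translation":[0,0,-74],"rot":[0,0,0]},{"translation":[0,0,-74],"rot":[0,0,0]}]' - && python3 -m pendant '[{"translation":[0,0,0],"rot":[0,0,0]},{"translation":[0,0,0],"rot":[0,0,0]},{"translation":[0,0,0],"rot":[0,0,0]},{"translation":[0,0,0],"rot":[0,0,0]},{"translation":[0,0,30],"rot":[0,0,0]},{"translation":[0,0,90],"rot":[0,0,0]},{"translation":[0,0,150],"rot":[0,0,0]},{"translation":[0,0,150],"rot":[0,0,0]}]' 255 && python3 -m pendant '[{"translation":[55,-13,0],"rot":[0,0,-0.11]},{"translation":[110,-26,0],"rot":[0,0,-0.22]},{"translation":[169.2,-40.3,0],"rot":[0,0,-0.332]},{"translation":[169.2,-40.3,0],"rot":[0,0,-0.332]},{"translation":[169.2,-40.3,0],"rot":[0,0,-0.332]}]' -; python3 -c "
from h import *
to(.5167,.2385,.016,-2.054)
snap('scene','s30.png',(310,190,470,350),3.7)"
```

```text
clock: 44.05
eef_pos: [0.3481, 0.2785, 0.0079]
eef_rot: [-0.0, 0.997, -0.073, 0.0]
contact_force: [0.4, 0.6, 0.8]
finger_gap: 0.648
clock: 45.05
eef_pos: [0.3512, 0.2803, 0.1633]
eef_rot: [-0.003, 0.997, -0.073, 0.005]
contact_force: [0.8, -0.5, -1.2]
finger_gap: 0.271
clock: 45.68
eef_pos: [0.5157, 0.2376, 0.1555]
eef_rot: [0.001, 0.972, -0.237, -0.002]
contact_force: [-0.2, -0.5, -0.8]
finger_gap: 0.267
t45.7 delta mm [   1.     0.9 -139.5] rotz -0.005 jawnow -2.049 q6 2.34 tilt 0.003 F [-0.2 -0.5 -0.8] gap 0.267
```

View pics/s30.png

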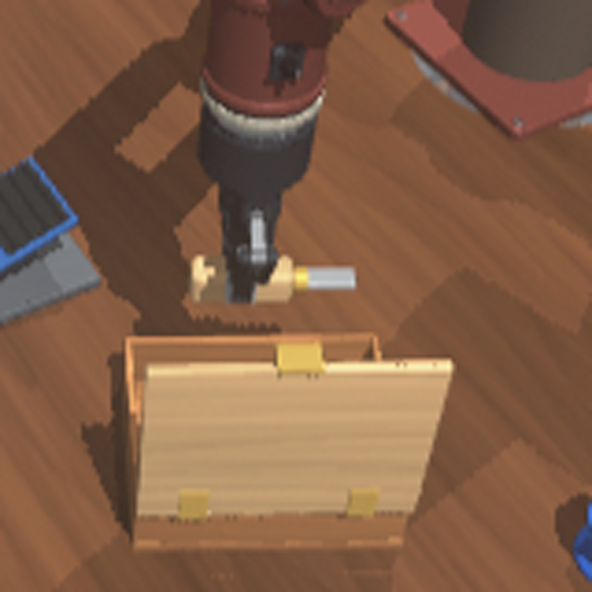

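Level and parallel to the box. Lowering with a force check.

```bash
python3 -m pendant '[{"translation":[0,0,-40],"rot":[0,0,0]},{"translation":[0,0,-80],"rot":[0,0,0]},{"translation":[0,0,-95],"rot":[0,0,0]},{"translation":[0,0,-95],"rot":[0,0,0]}]' -; python3 -m pendant '[{"translation":[0,0,-25],"rot":[0,0,0]},{"translation":[0,0,-44],"rot":[0,0,0]},{"translation":[0,0,-44],"rot":[0,0,0]}]' -
```

```text
clock: 46.22
eef_pos: [0.5155, 0.2382, 0.0618]
eef_rot: [0.0, 0.972, -0.236, -0.001]
contact_force: [-0.0, 0.3, 0.4]
finger_gap: 0.263
clock: 46.6
eef_pos: [0.5158, 0.2378, 0.0175]
eef_rot: [0.001, 0.972, -0.237, -0.001]
contact_force: [0.1, -0.0, -0.3]
finger_gap: 0.269
```

```bash
python3 -m pendant '[{"translation":[0,0,0],"rot":[0,0,0]},{"translation":[0,0,0],"rot":[0,0,0]},{"translation":[0,0,0],"rot":[0,0,0]},{"translation":[0,0,50],"rot":[0,0,0]},{"translation":[0,0,110],"rot":[0,0,0]},{"translation":[0,0,160],"rot":[0,0,0]},{"translation":[20,-55,200],"rot":[0,0,0]},{"translation":[40,-115,240],"rot":[0,0,0]},{"translation":[40,-170,260],"rot":[0,0,0]},{"translation":[40,-220,260],"rot":[0,0,0]},{"translation":[40,-220,260],"rot":[0,0,0]}]' 155; python3 -c "
from h import *
to(.5167,.2385,.016,-2.054)
im=snap('top','t31.png',(120,170,350,370),3)
im=snap('scene','s31.png',(310,190,470,350),3.7)"
```

```text
clock: 47.98
eef_pos: [0.5573, 0.014, 0.2797]
eef_rot: [0.0, 0.971, -0.24, 0.001]
contact_force: [0.1, 0.7, -0.1]
finger_gap: 0.386
t48.0 delta mm [ -40.6  224.5 -263.7] rotz 0.001 jawnow -2.055 q6 1.94 tilt 0.003 F [ 0.1  0.7 -0.1] gap 0.386
```

View pics/t31.png

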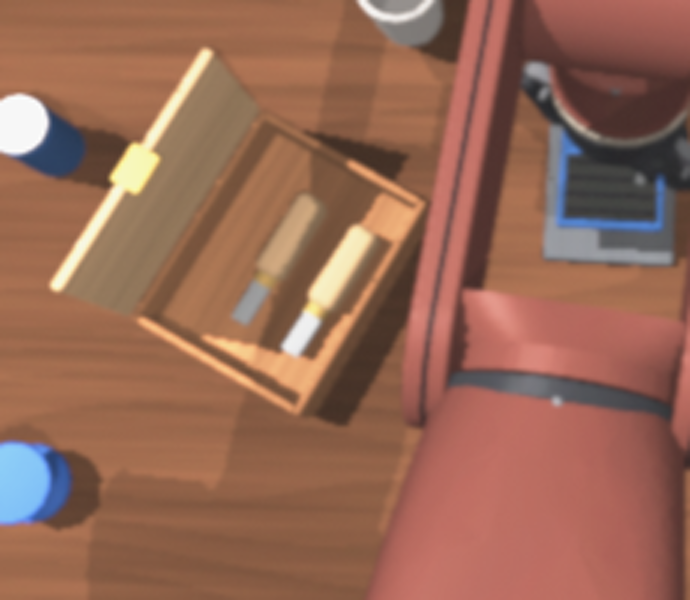

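View pics/s31.png

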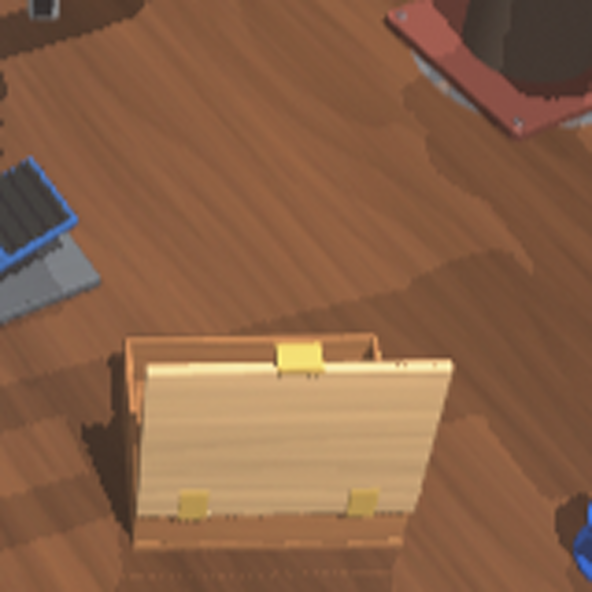

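Both packers lie flat inside the box and the lid stands upright. Working out the lid-closing path behind it.

Run:
```python
from h import *
T=np.array([.5149,.2824]); a=1.088; ex=np.array([np.cos(a),np.sin(a)]); ey=np.array([-ex[1],ex[0]])
def box(q): d=q[:2]-T; return np.round([d@ex,d@ey],3)
tin=ray('top',128,212,.09); cup=ray('top',253,160,.09)
print("tin",tin,box(tin),"cup",cup,box(cup))
q=T+.135*ex-.035*ey; print("start",q,np.hypot(*q)); to(*q,.185,-.484)
r=.125;y=-.035
p0=None
for th in (1.57,1.4,1.2,1.0,.8,.6,.4,.2,.1,0):
    X=.08-r*np.cos(th)+.008*np.sin(th)+.011; Z=.055+r*np.sin(th)+.008*np.cos(th)
    w=T+X*ex+y*ey
    print(th,"boxx %.3f"%X,"d from start mm",((w-q)*1000).round(1),"z %.3f"%Z)
```

```text
tin [0.61155984 0.49102923 0.09      ] [0.23  0.011] cup [0.7542087  0.19713076 0.09      ] [ 0.036 -0.252]
start [0.60857429 0.3857205 ] 0.7205157730920262
t48.1 delta mm [ 51.8 368.2 -93.5] rotz 1.567 jawnow -2.051 q6 1.94 tilt 0.001 F [-0.4  0.6  0.2] gap 0.394
1.57 boxx 0.099 d from start mm [-16.8 -32. ] z 0.180
1.4 boxx 0.078 d from start mm [-26.6 -50.8] z 0.180
1.2 boxx 0.053 d from start mm [-38.  -72.5] z 0.174
1.0 boxx 0.030 d from start mm [-48.7 -92.8] z 0.165
0.8 boxx 0.010 d from start mm [ -58.2 -111. ] z 0.150
0.6 boxx -0.008 d from start mm [ -66.2 -126.3] z 0.132
0.4 boxx -0.021 d from start mm [ -72.4 -138.2] z 0.111
0.2 boxx -0.030 d from start mm [ -76.6 -146.1] z 0.088
0.1 boxx -0.033 d from start mm [ -77.8 -148.4] z 0.075
0 boxx -0.034 d from start mm [ -78.5 -149.7] z 0.063
```

```bash
python3 -m pendant '[{"translation":[10,45,25],"rot":[0,0,0.17]},{"translation":[25,90,25],"rot":[0,0,0.34]},{"translation":[45,135,25],"rot":[0,0,0.51]},{"translation":[60,180,25],"rot":[0,0,0.68]},{"translation":[70,225,25],"rot":[0,0,0.85]},{"translation":[70,270,25],"rot":[0,0,1.02]},{"translation":[65,315,25],"rot":[0,0,1.19]},{"translation":[60,350,25],"rot":[0,0,1.36]},{"translation":[51.9,367.2,25],"rot":[0,0,1.52]},{"translation":[51.9,367.2,25],"rot":[0,0,1.571]},{"translation":[51.9,367.2,25],"rot":[0,0,1.571]}]' 255; python3 -c "
from h import *
to(.6086,.3857,.185,-.484)
im=snap('top','t32.png',(120,100,350,300),3)
im=snap('scene','s32.png',(310,170,470,350),3.3)"
```

```text
clock: 49.45
eef_pos: [0.6071, 0.3875, 0.3025]
eef_rot: [-0.0, 0.854, 0.521, -0.001]
contact_force: [0.1, 0.4, -0.4]
finger_gap: 0.002
t49.5 delta mm [   1.5   -1.8 -117.5] rotz -0.009 jawnow -0.475 q6 0.93 tilt 0.001 F [ 0.1  0.4 -0.4] gap 0.002
```

View pics/t32.png

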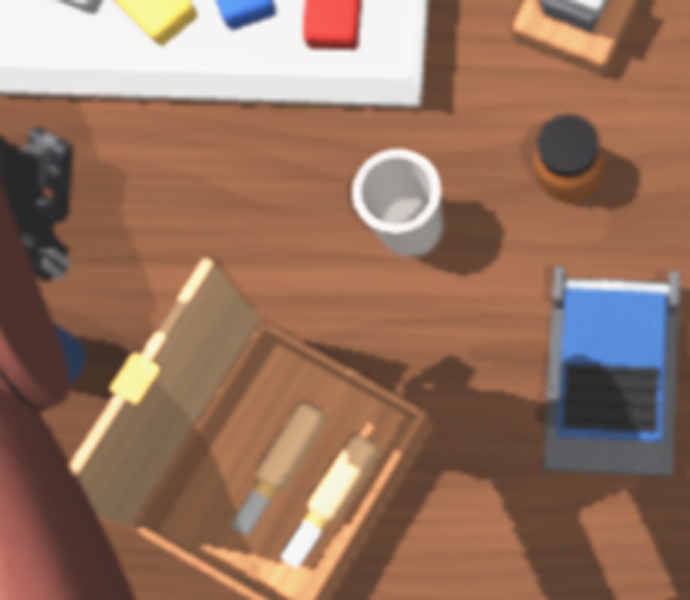

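View pics/s32.png

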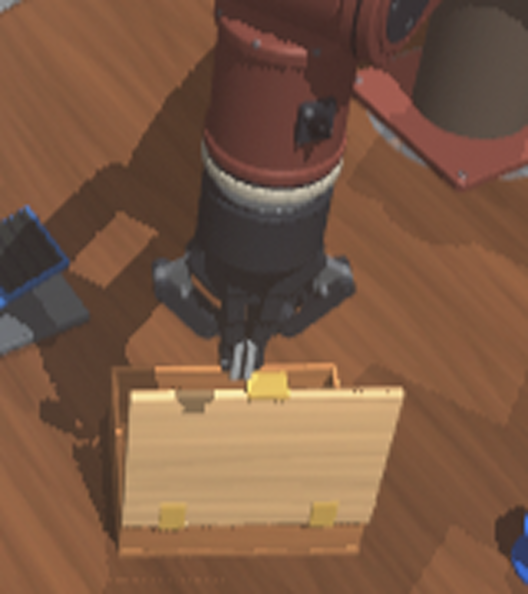

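The fingers are behind and above the lid's edge (right of the clasp). Descending behind it.

```bash
python3 -m pendant '[{"translation":[0,0,-40],"rot":[0,0,0]},{"translation":[0,0,-80],"rot":[0,0,0]},{"translation":[0,0,-117],"rot":[0,0,0]},{"translation":[0,0,-117],"rot":[0,0,0]},{"translation":[0,0,-117],"rot":[0,0,0]}]' -; python3 -c "
from h import *
to(.6086,.3857,.185,-.484)
im=snap('scene','s33.png',(310,170,470,350),3.3)"
```

```text
clock: 50.18
eef_pos: [0.6094, 0.3855, 0.1881]
eef_rot: [0.0, 0.855, 0.519, 0.001]
contact_force: [-0.2, -0.2, 0.4]
finger_gap: -0.003
t50.2 delta mm [-0.8  0.2 -3.1] rotz -0.005 jawnow -0.479 q6 0.93 tilt 0.002 F [-0.2 -0.2  0.4] gap -0.003
```

View pics/s33.png

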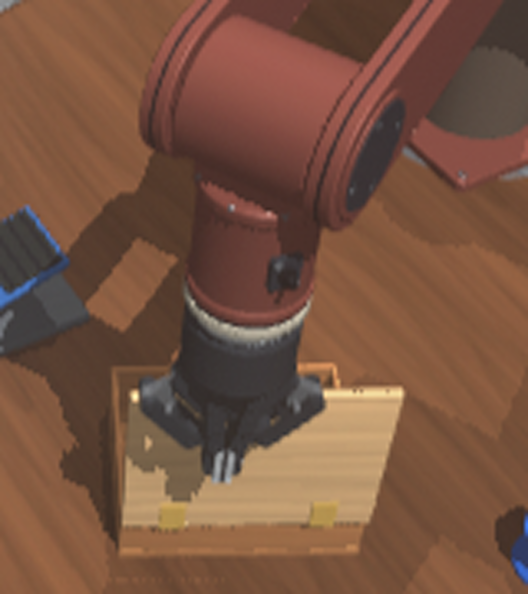

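The tips are behind the lid's outer face. Swinging it down along the arc.

```bash
python3 -m pendant '[{"translation":[-8,-16,-3],"rot":[0,0,0]},{"translation":[-16.8,-32,-5],"rot":[0,0,0]},{"translation":[-21.6,-41,-5],"rot":[0,0,0]},{"translation":[-26.6,-50.8,-5],"rot":[0,0,0]},{"translation":[-32.5,-62,-8],"rot":[0,0,0]},{"translation":[-38,-72.5,-11],"rot":[0,0,0]},{"translation":[-43.5,-83,-15],"rot":[0,0,0]},{"translation":[-48.7,-92.8,-20],"rot":[0,0,0]},{"translation":[-53.5,-102,-27],"rot":[0,0,0]},{"translation":[-58.2,-111,-35],"rot":[0,0,0]},{"translation":[-62.5,-119,-44],"rot":[0,0,0]},{"translation":[-66.2,-126.3,-53],"rot":[0,0,0]}]' -; python3 -c "
from h import *
to(.5424,.2594,.132)
im=snap('scene','s34.png',(310,170,470,350),3.3)"
```

```text
clock: 51.72
eef_pos: [0.5422, 0.2584, 0.1325]
eef_rot: [-0.0, 0.854, 0.52, -0.0]
contact_force: [1.2, 0.5, -0.1]
finger_gap: 0.002
t51.7 delta mm [ 0.2  1.  -0.5] rotz 0.000 jawnow -0.478 q6 0.79 tilt 0.000 F [ 1.2  0.5 -0.1] gap 0.002
```

View pics/s34.png

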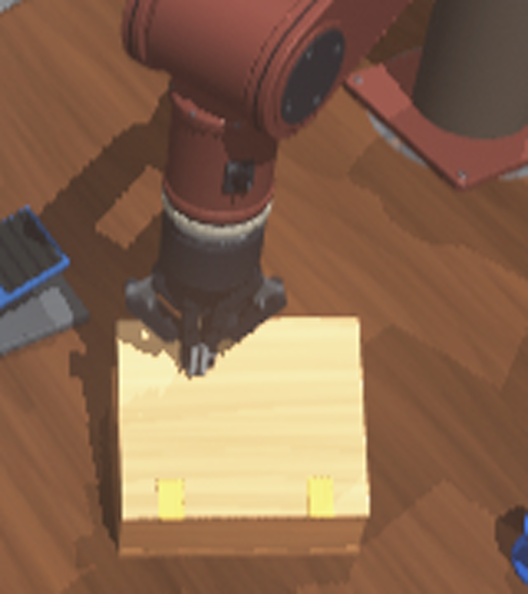

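The lid is following, about two thirds down. Continuing to shut it and press lightly.

```bash
python3 -m pendant '[{"translation":[-3.5,-6.5,-10],"rot":[0,0,0]},{"translation":[-6.2,-11.9,-21],"rot":[0,0,0]},{"translation":[-8.5,-16,-33],"rot":[0,0,0]},{"translation":[-10.4,-19.8,-44],"rot":[0,0,0]},{"translation":[-11.6,-22,-57],"rot":[0,0,0]},{"translation":[-12,-23,-66],"rot":[0,0,0]},{"translation":[-12,-23,-69],"rot":[0,0,0]},{"translation":[-12,-23,-69],"rot":[0,0,0]}]' -; python3 -c "
from h import *
to(.5424,.2594,.063)
im=snap('scene','s35.png',(310,170,470,350),3.3)"
```

```text
clock: 52.78
eef_pos: [0.5305, 0.236, 0.0642]
eef_rot: [-0.0, 0.854, 0.52, -0.0]
contact_force: [-0.7, -1.0, -0.8]
finger_gap: -0.001
t52.8 delta mm [11.9 23.4 -1.2] rotz 0.000 jawnow -0.478 q6 0.76 tilt 0.000 F [-0.7 -1.  -0.8] gap -0.001
```

View pics/s35.png

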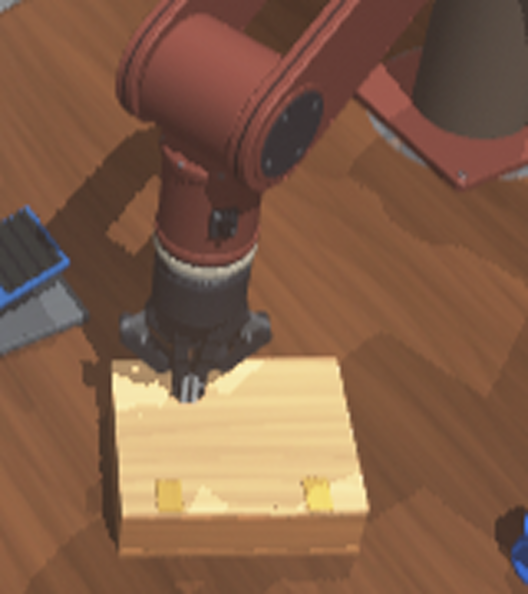

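```bash
python3 -m pendant '[{"translation":[0,0,-2],"rot":[0,0,0]},{"translation":[0,0,-2],"rot":[0,0,0]}]' -;python3 -m pendant '[{"translation":[0,0,-1.5],"rot":[0,0,0]},{"translation":[0,0,-1.5],"rot":[0,0,0]}]' -;python3 -m pendant '[{"translation":[0,0,-1.5],"rot":[0,0,0]},{"translation":[0,0,-1.5],"rot":[0,0,0]}]' -
```

```text
clock: 53.08
eef_pos: [0.5311, 0.2362, 0.0635]
eef_rot: [0.0, 0.854, 0.52, 0.001]
contact_force: [-2.8, -0.5, 6.3]
finger_gap: -0.003
clock: 53.32
eef_pos: [0.5311, 0.2362, 0.0633]
eef_rot: [0.0, 0.854, 0.52, 0.0]
contact_force: [-6.2, -2.8, 16.3]
finger_gap: 0.0
clock: 53.58
eef_pos: [0.5313, 0.2362, 0.0632]
eef_rot: [0.0, 0.854, 0.52, 0.0]
contact_force: [-11.7, -3.4, 25.8]
finger_gap: 0.002
```

The tip stalls at z = 0.063 m, exactly the height of a shut lid's top, with the force rising to 26 N, so it's down flat. Retracting for a full check.

```bash
python3 -m pendant '[{"translation":[0,0,30],"rot":[0,0,0]},{"translation":[0,0,90],"rot":[0,0,0]},{"translation":[0,0,150],"rot":[0,0,0]},{"translation":[-20,-55,190],"rot":[0,0,0]},{"translation":[-60,-110,200],"rot":[0,0,0]},{"translation":[-100,-160,200],"rot":[0,0,0]},{"translation":[-130,-210,200],"rot":[0,0,0]},{"translation":[-130,-210,200],"rot":[0,0,0]},{"translation":[-130,-210,200],"rot":[0,0,0]}]' -; python3 -c "
from h import *
to(.5424,.2594,.063)
snap('scene','s36.png'); snap('top','t36.png')"
```

```text
clock: 54.7
eef_pos: [0.4009, 0.0256, 0.2598]
eef_rot: [0.0, 0.855, 0.519, 0.001]
contact_force: [0.1, 1.0, -0.1]
finger_gap: 0.001
t54.7 delta mm [ 141.5  233.8 -196.8] rotz 0.000 jawnow -0.480 q6 0.35 tilt 0.002 F [ 0.1  1.  -0.1] gap 0.001
```

View pics/s36.png

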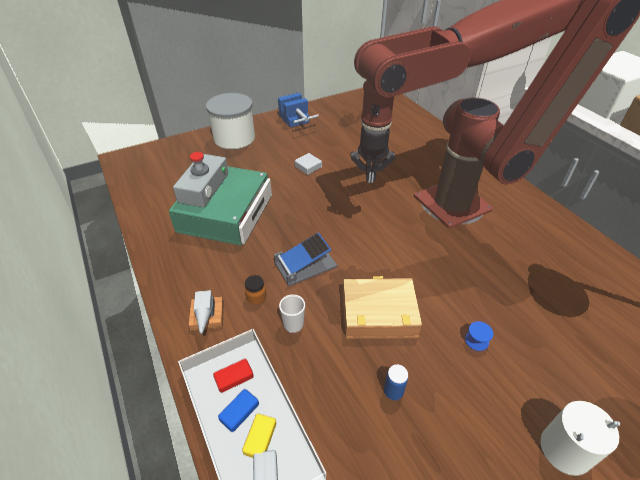

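View pics/t36.png

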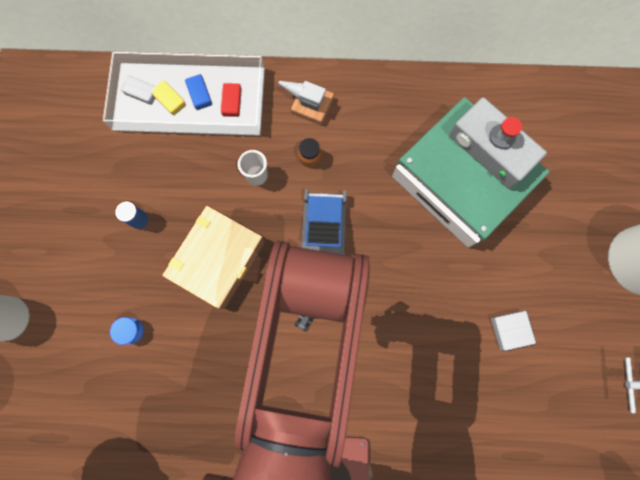

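The final views agree: lid flat, packers off the bench, drawer home, pedal up, bystanders in place. The fingertip stall positions put the panel face 146–148 mm into the press frame, against 147 mm expected when home. Handing in.

```bash
python3 -c "
from station import workorder
print(workorder.hand_in())"
```

```text
the job is handed in; nothing more can be done
None
```

I finished every step and handed the job in at about 55 s of the 210 s allowed. The hand-in gives no verdict, so whether it passed isn't confirmed.

- **Moulds:** all four were present. Each was laid flat in the open drawer, and pictures from both cameras before closing showed them upright and apart.
- **Drawer:** the first push stopped at about 15 N and looked short of home in the picture. I pushed again with the tool leaned back, and it stalled hard at about 27 N. The stall put the panel face at 146–148 mm, against 147 mm expected when home. Image edges alone left about 3 mm of doubt, inside the 6 mm limit.
- **Pedal:** pressed down to its stop (tip at 41 mm, as specified) and held for over a second. The force peaked at 40 N on the fingertips before I eased it to 27 N. It sprang back up afterwards.
- **Packing tools and lid:** both packers were lying flat in the box before I closed the lid. The lid stopped at 63 mm, the height of a shut lid's top.
- **Last look:** both cameras showed the lid flat, the drawer home, the pedal up and the bystanders where they were. The arm was clear of everything.

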